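# Wedge a press-fit housing apart evenly

## Task

Take the pry wedge out of its stand and open the press-fit housing: ease the wedge down into the seam at its two notches by turns, never letting one end get more than 4 mm ahead of the other, until the cover stands off at least 6 mm at both ends. Feel your way and push gently (about 10 N is enough, never 40 N between wedge and housing), with nothing but the wedge touching the housing; then hang the wedge back in its stand and leave the other things on the desk where they are.

Things in the scene. Friction and masses are not known exactly. Their poses are not given: they have to be found in the camera images.
- wedge_grip (a point): Centre of the handle of the pry wedge: steel blade, square wooden handle, 140 g, 126 mm long, hanging blade down in the stand. Handle 22 x 22 mm, 33 mm above and below this point; below it a collar 26 x 26 x 4 mm, then the blade. Axes: z up from blade to handle, y across the blade's width, x across its thickness. The tip edge is 93 mm below this point, the flat face 5 mm to -x of it.
- wedge_tip (a point): Middle of the tip edge on the flat face, axes as wedge_grip. Blade 56 mm long, 14 mm wide (y); flat face at x = 0 looking to -x, bevelled face to +x: 1.5 mm thick at the tip, 0.25 mm more per mm up to 13 mm at 46 mm, then constant to the collar. Slippery (friction about 0.25). Wedge with the blade upright, the flat face towards the housing's fixed half (wedge x along cradle x).
- wedge: The same wedge as a body; its origin is wedge_tip, same axes.
- cradle: Dark steel cradle screwed to the desk, plate 116 x 148 x 8 mm, origin under its middle. In it stands a grey press-fit electronics housing on edge, 120 mm long (y), 48 mm thick (x), flat top 100 mm above the desk. Its fixed half is on the -x side, the cover on the +x side; y along the seam, z up. The housing sits square in the cradle but up to 10 mm off its middle along x, either way.
- notch_left (a point): Nominal place of the left (+y) pry notch, 42 mm from the middle, at the height of the housing's top; axes of cradle. The true seam plane (end of the fixed half) lies parallel, up to 10 mm from this point along x, to be found by feel or sight. Measured x' from the seam, the notch is free from x' = 0 to 3 mm plus the gap; it is 22 mm long (y) and 56 mm deep.
- notch_right (a point): Nominal place of the right (-y) pry notch, made like the left, with the same shift along x. Both notches have 45 degree chamfers 1.5 mm deep on both halves: when shut, the mouth reaches at the top from 1.5 mm on the fixed half's side to 4.5 mm on the cover's side of the seam. The rest of the top is flat; below the chamfers the walls are upright.
- gap_left (a joint): Gap between the halves at the left notch, m: 0 shut, hard stop at 0.009. The cover can only move away along +x, each end by itself, so it can go skew; an end takes about 8 N sideways and stays where it is left. With the flat face on the seam plane and the tip D mm below the top, the wedge opens its end to 0.25 x (D - 1.5) - 1.5 mm, in practice 1 to 2 mm less as things give.
- gap_right (a joint): The same gap at the right notch, m: 0 shut, hard stop at 0.009. With the halves shut the wedge begins to bind at D = 7.5 mm.
- skew (a joint): Angle of the cover to the fixed half about the vertical, rad: (gap_right - gap_left) / 0.084; a lead of 4 mm is 0.048.
- slot (a point): Point on top of the tool stand, a fixed wooden block 64 x 60 mm, 64 mm high, with a pocket for the blade. When home, the wedge's collar rests on the block's top and wedge_tip is 56 mm straight below this point, with the axes aligned. The pocket leaves 3 mm of play on each side of the blade.
- note_pad: Note pad, 76 x 77 x 14 mm, bystander.
- side_cutters: Side cutters, 114 mm, bystander.
- block_battery: Block battery standing on the desk, 16 x 26 x 48 mm, bystander.
- tweezers: Tweezers lying on the desk, 124 mm, bystander.
Mind the look-alikes: they are no part of the job. Leave any green or purple look-alike of the wedge alone.

How it is judged:
On the way, in this order (a step that is already met when the one before it is completed fails the run):
1. the wedge has been lifted out of its stand (z of wedge_tip in the frame of slot above 0.01 m), for 0.1 s.
2. with the wedge, one end has been started (1.5 mm or more) (value of joint any of gap_left, gap_right above 0.0015 m and contact force between wedge and cover above 0.5 N), for 0.05 s.
3. then both ends have been started (1.5 mm or more) (value of joint each of gap_left, gap_right above 0.0015 m), for 0.05 s.
4. the cover stands off 6 mm or more at both ends (value of joint each of gap_left, gap_right above 0.006 m), for 0.1 s.
At the end, for the whole second after the job is handed in: The cover stands off the fixed half by at least 6 mm at both ends, neither end more than 4 mm ahead; the wedge hangs at rest in its stand, upright within 0.1 rad, its collar within 6 mm of the block's top, and is released (all of step 4 and value of joint skew between -0.048 and 0.048 rad and horizontal distance between wedge_tip and slot below 0.008 m and z of wedge_tip in the frame of slot below -0.05 m and angle between wedge_tip's own z axis and vertical below 0.1 rad and linear speed of wedge below 0.02 m/s); the robot touches nothing.
It fails at once if one end of the cover gets more than 4 mm ahead of the other (value of joint skew above 0.048 rad or value of joint skew below -0.048 rad).
It fails at once if the wedge presses on the fixed half with more than 40 N (contact force between wedge and housing above 40 N).
It fails at once if the wedge presses on the cover with more than 40 N (contact force between wedge and cover above 40 N).
It fails at once if the robot itself touches the housing or its cover (contact force between any of the fingers, the arm and housing above 1 N or contact force between any of the fingers, the arm and cover above 1 N).
It fails at once if a bystander is moved by more than 30 mm (distance of any of note_pad, side_cutters, block_battery, tweezers from where it was at the start of the episode above 0.03 m).
It also fails if it takes over 72 s, if anything falls off the work surface, if the arm or the gripper's body presses on something with over 40 N, if the wrist force passes 120 N, or if a joint passes its speed limit or range.

## Robot

A 7-joint arm with a two-finger parallel gripper is mounted at the origin on a cart in front of the work surface, level with it; the furniture and walls round the work are solid. World frame = base frame: x ahead of the robot, y to its left, z up, the work surface at z = 0. Lengths are in m, angles in rad, forces in N, time in s.
With the tool pointing down it reaches from about 0.425 to 0.925 m from the base axis. Payload 6.8 kg.
Tool frame: the origin (TCP) lies midway between the tips of the shut fingers; the grasp point (between the pads) lies 19 mm behind it; z points along the fingers, y is the line along which they close (so a half turn about z gives the same grasp; the last joint's range is limited). The gripper opens to 85 mm and grips with 20 to 120 N. Pads are 22 mm wide; open, the fingers measure 114 mm over their backs; the gripper's body (76 mm by 85 mm) begins 54 mm behind the grasp point. The pads swing forward as they close: fully open they stand 13 mm farther back than shut.
Start: joints at [-1.229, 0.477, 0.022, 1.555, -0.011, 1.109, -0.083], TCP at [0.293, 0.608, 0.231] pointing down, gripper open.
Joint ranges: [-2.96, 2.96], [-0.34, 2.1], [-1.41, 1.46], [0.24, 2.44], [-1.37, 4.51], [0.17, 1.92], [-2.96, 2.96]. Speed limits (rad/s): [2.39, 2.39, 3.14, 3.14, 3.14, 3.14, 3.14].

## Interface

Orientations are given as a unit quaternion [w, x, y, z].
In Python, from station import bot gives the robot as it stands.
- The arm moves only by the tool jog_arm, never from a script. Its argument "rows" is a list of rows, each an object of numbers: "fingers": the finger opening in mm, from 0 to 85.4; "x", "y", "z": the shift along the tool's x, y, z in mm; "ax", "ay", "az": the turn, a rotation vector about the tool's x, y, z in degrees. A call has exactly 8 rows; each row shifts and turns the commanded pose from where the row before left it, along the tool's axes as they then stand; what a row does not reach is not made up. A row lasts 1/10 s, in which the tool goes at most 50 mm and 8.59 degrees, less where a joint would pass 70% of its speed; a pose out of reach is approached as far as the arm can. A call with a gripper value outside its range is refused whole. The fingers move at their own pace and stop on an object; "force" is the grip in N (left out, the last holds). Time passes only in rows, so rows that do not move let the fingers close, or fill a call up. It gives the time, the measured TCP pose, the force, the opening and the grip force at its end, in the units of the state.
- bot.get_obs(): the state, without advancing time (a new reading comes with each control period).
- bot.read_camera(name): name is "scene" or "top" or "wrist"; returns a dict with "pixels" (384x512x3 uint8, red, green, blue), "vertical_fov" (degrees; the focal length in pixels is half the picture's height over the tangent of half this angle, whatever the lens; pixels are square), "cx", "cy" (the principal point, pixels), "world_from_camera" (4x4, takes a point from camera to world coordinates). Camera axes: x right, y down, z forward; pixel columns grow to the right and rows downward; lengths in m; the calibration is good to about 2 mm. A picture is of the moment at which its call begins. There is no depth.
- bot.hand_in(): hands the job in; it is judged then, once.
The state is a dict: "t": time; "q": joint angles; "joint_vel": joint speeds; "joint_torque": joint torques, N m; "eef_pos": TCP position; "tool_rot": TCP orientation; "contact_force": force on the tool from outside, world axes, zero at the start; "torque": the same for the moment, N m; "gripper_width": opening from 0.0 (shut) to 1.0 (fully open); "grasp_force": force on a finger pad.
Only numpy, scipy, OpenCV 4.12 (cv2) and the standard library are available. Lean on these libraries where they do the work, as an engineer would, in place of code of your own. Each camera call takes 0.05 s, during which the arm holds its last target. There are 200 camera calls.

## Working session

There is one attempt and no reset: what is moved stays moved. The work goes in short steps, Python scripts to look and compute and a tool call to move; the robot and the scene stay as the last step left them, time stands still between calls to the robot, and variables do not carry over. Pictures are saved under pics/ and viewed, at most 10 in all, crops included, and the job is handed in when it is done.

Besides the shell and the picture viewer there is one more tool, called after "Call:" by a JSON object that holds its "method" and its "body", one argument or row to a line. jog_arm: Moves the arm, as the interface text tells. Its arguments: {"type":"object","properties":{"rows":{"type":"array","items":{"type":"object","properties":{"fingers":{"type":"number"},"x":{"type":"number"},"y":{"type":"number"},"z":{"type":"number"},"ax":{"type":"number"},"ay":{"type":"number"},"az":{"type":"number"}}}},"force":{"type":"number"}},"required":["rows"]}

```bash
mkdir -p pics; ls; cat > h.py <<'E'
import numpy as np, cv2
from station import bot
def cam(n):
    c=bot.read_camera(n); im=cv2.cvtColor(np.array(c['pixels']),cv2.COLOR_RGB2BGR)
    T=np.array(c['world_from_camera']); f=im.shape[0]/2/np.tan(np.radians(c['vertical_fov'])/2)
    return im,(T,f,c['cx'],c['cy'])
def ray(K,u,v):
    T,f,cx,cy=K; d=T[:3,:3]@np.array([(u-cx)/f,(v-cy)/f,1]); return T[:3,3],d
def onz(K,u,v,z):
    o,d=ray(K,u,v); return o+d*(z-o[2])/d[2]
def proj(K,p):
    T,f,cx,cy=K; q=T[:3,:3].T@(np.array(p)-T[:3,3]); return f*q[0]/q[2]+cx,f*q[1]/q[2]+cy
def tri(r1,r2):
    (o1,d1),(o2,d2)=r1,r2; A=np.stack([d1,-d2],1); s=np.linalg.lstsq(A,o2-o1,rcond=None)[0]
    return (o1+s[0]*d1+o2+s[1]*d2)/2, np.linalg.norm(o1+s[0]*d1-o2-s[1]*d2)
E
python3 - <<'E'
from h import *
import pickle
a={n:cam(n) for n in('scene','top','wrist')}
pickle.dump(a,open('a.pkl','wb'))
for n in a: print(n,a[n][1]); 
cv2.imwrite('pics/top.png',cv2.resize(a['top'][0],(800,600),interpolation=cv2.INTER_CUBIC))
cv2.imwrite('pics/scene.png',cv2.resize(a['scene'][0],(800,600),interpolation=cv2.INTER_CUBIC))
print(bot.get_obs())
E
```

```text
pics
scene (array([[-0.7386027 , -0.28145345,  0.61257654,  0.03352768],
       [-0.67358217,  0.27112004, -0.68759071,  0.74313063],
       [ 0.027443  , -0.92047698, -0.38983202,  0.4570083 ],
       [ 0.        ,  0.        ,  0.        ,  1.        ]]), np.float64(365.85228733343735), 261.44541605869165, 191.60731179425966)
top (array([[-0.02345418, -0.98161165,  0.18944253,  0.37106734],
       [-0.99961852,  0.02026228, -0.0187685 ,  0.10495371],
       [ 0.01458484, -0.18981046, -0.98171242,  1.29636767],
       [ 0.        ,  0.        ,  0.        ,  1.        ]]), np.float64(477.9891512318088), 260.4448556481429, 193.16535412426322)
wrist (array([[ 0.43474671,  0.86088006,  0.2643498 ,  0.22595901],
       [ 0.90055098, -0.41500802, -0.12952326,  0.63876704],
       [-0.0017967 ,  0.29437028, -0.95568975,  0.37235431],
       [ 0.        ,  0.        ,  0.        ,  1.        ]]), np.float64(287.48563780021146), 253.83189074025992, 192.16079320546774)
{'t': 0.15, 'q': array([-1.22909329,  0.47764197,  0.02234928,  1.55616687, -0.01151514,
        1.10931426, -0.08309363]), 'joint_vel': array([ 0.00019686, -0.0026994 , -0.00017694, -0.00399492,  0.00071987,
       -0.00053428,  0.00209052]), 'joint_torque': array([ 2.56613646e-03, -5.96919107e+01,  1.61013398e+00, -2.81493115e+01,
        1.26181930e-02,  6.44346452e-03,  3.89377874e-05]), 'eef_pos': array([0.2932934 , 0.60746613, 0.2305521 ]), 'tool_rot': array([-1.14103913e-04,  2.23002667e-01,  9.74817582e-01, -6.91895717e-04]), 'contact_force': array([ 0.0777876 , -0.17057798,  0.5559302 ]), 'torque': array([0.00665751, 0.00117004, 0.02355504]), 'grasp_force': 0.0, 'gripper_width': 0.997726692078581}
```

View pics/top.png

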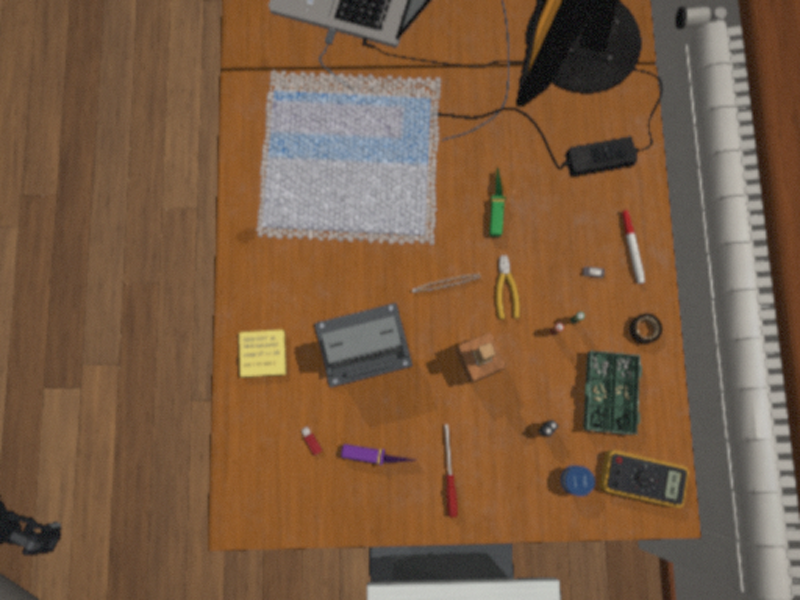

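View pics/scene.png

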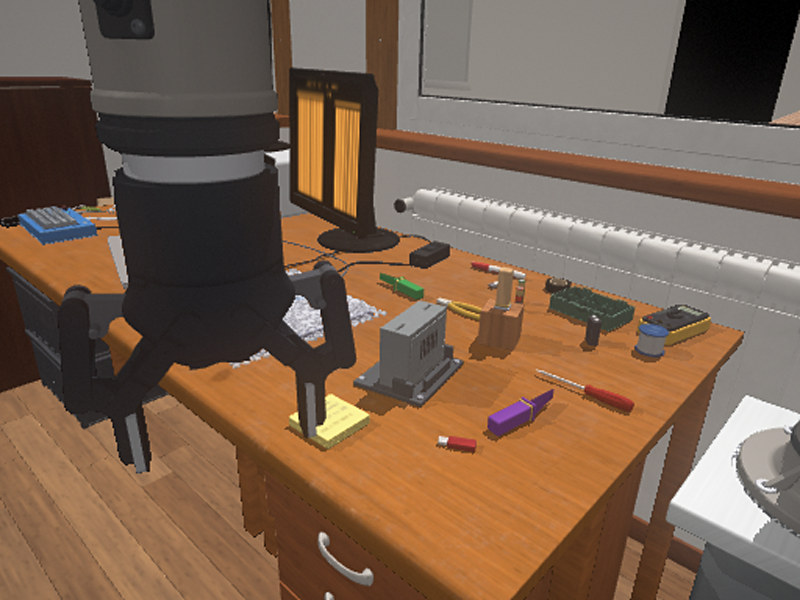

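The top view shows the housing/cradle around (363,343), the stand with the wooden handle at (485,355), and the purple and green look-alikes at (375,455) and (497,205). I'll localise these and zoom in.

```bash
python3 - <<'E'
from h import *
import pickle
a=pickle.load(open('a.pkl','rb'))
K=a['top'][1]; s=.64
for n,u,v,z in [('cradleTL',316,322,.008),('cTR',396,307,.008),('cBR',411,369,.008),('cBL',332,385,.008),('handle',487,352,.127),('standc',482,357,.064)]: print(n,onz(K,u*s,v*s,z).round(3))
t=a['top'][0][185:255,190:330]; t=cv2.resize(t,(800,400),interpolation=cv2.INTER_CUBIC)
sc=a['scene'][0][165:260,220:350]; 
cv2.imwrite('pics/crop.png',t)
cv2.imwrite('pics/crop2.png',cv2.resize(sc,(800,585),interpolation=cv2.INTER_CUBIC))
E
```

```text
cradleTL [0.587 0.24  0.008]
cTR [0.611 0.1   0.008]
cBR [0.501 0.076 0.008]
cBL [0.477 0.212 0.008]
handle [ 0.514 -0.042  0.127]
standc [ 0.513 -0.041  0.064]
```

View pics/crop.png

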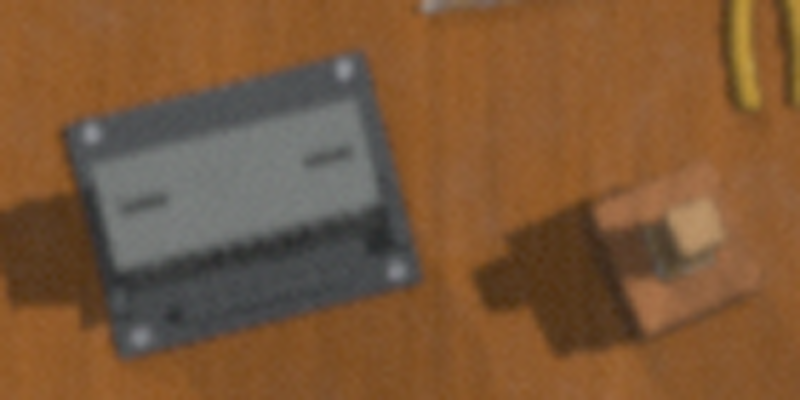

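View pics/crop2.png

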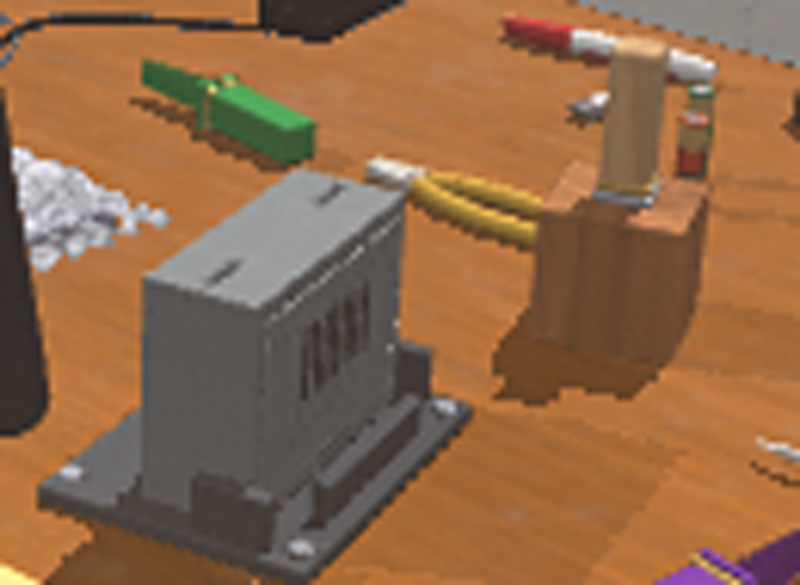

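The housing top shows two dark notches (crop 145,203 and 328,157), with vents and a rail on the robot-facing side. Next I'll bring the wrist camera over them for a close look, using a helper to work out the rows.

```bash
cat >> h.py <<'E'
from scipy.spatial.transform import Rotation as Ro
def pose():
    o=bot.get_obs(); q=o['tool_rot']; return np.array(o['eef_pos']),Ro.from_quat([q[1],q[2],q[3],q[0]])
def down(phi): # tool x at world angle phi(deg), z down
    c,s=np.cos(np.radians(phi)),np.sin(np.radians(phi)); return Ro.from_matrix(np.array([[c,s,0],[s,-c,0],[0,0,-1]]))
def plan(p,R,p1,R1,n):
    w=(R.inv()*R1).as_rotvec(); 
    for k in range(n):
        Rk=R*Ro.from_rotvec(w*k/n); d=Rk.inv().apply((np.array(p1)-p)/n)*1000
        print('x %.1f y %.1f z %.1f | a %s'%(*d,np.degrees(w/n).round(2)))
E
python3 - <<'E'
from h import *
p,R=pose(); plan(p,R,[.53,.07,.25],down(97),16)
E
```

```text
x -27.9 y -23.8 z -1.2 | a [-0.    0.    3.58]
x -29.4 y -22.0 z -1.2 | a [-0.    0.    3.58]
x -30.7 y -20.2 z -1.2 | a [-0.    0.    3.58]
x -31.9 y -18.2 z -1.2 | a [-0.    0.    3.58]
x -32.9 y -16.2 z -1.2 | a [-0.    0.    3.58]
x -33.9 y -14.1 z -1.2 | a [-0.    0.    3.58]
x -34.7 y -12.0 z -1.2 | a [-0.    0.    3.58]
x -35.4 y -9.8 z -1.2 | a [-0.    0.    3.58]
x -35.9 y -7.5 z -1.2 | a [-0.    0.    3.58]
x -36.3 y -5.3 z -1.2 | a [-0.    0.    3.58]
x -36.6 y -3.0 z -1.2 | a [-0.    0.    3.58]
x -36.7 y -0.7 z -1.2 | a [-0.    0.    3.58]
x -36.7 y 1.6 z -1.2 | a [-0.    0.    3.58]
x -36.5 y 3.9 z -1.2 | a [-0.    0.    3.58]
x -36.2 y 6.1 z -1.2 | a [-0.    0.    3.58]
x -35.7 y 8.4 z -1.2 | a [-0.    0.    3.58]
```

Call:
{"method": "jog_arm", "body": {
  "rows": [
    {"x": -28, "y": -24, "z": -1.2, "az": 3.6},
    {"x": -29.5, "y": -22, "z": -1.2, "az": 3.6},
    {"x": -31, "y": -20, "z": -1.2, "az": 3.6},
    {"x": -32, "y": -18, "z": -1.2, "az": 3.6},
    {"x": -33, "y": -16, "z": -1.2, "az": 3.6},
    {"x": -34, "y": -14, "z": -1.2, "az": 3.6},
    {"x": -34.5, "y": -12, "z": -1.2, "az": 3.6},
    {"x": -35.5, "y": -10, "z": -1.2, "az": 3.6}
  ]
}}

```text
invalid input
```

Call:
{"method": "jog_arm", "body": {
  "rows": [
    {"x": -36, "y": -7.5, "z": -1.2, "az": 3.6},
    {"x": -36, "y": -5, "z": -1.2, "az": 3.6},
    {"x": -36.5, "y": -3, "z": -1.2, "az": 3.6},
    {"x": -36.5, "y": -1, "z": -1.2, "az": 3.6},
    {"x": -36.5, "y": 1.5, "z": -1.2, "az": 3.6},
    {"x": -36.5, "y": 4, "z": -1.2, "az": 3.6},
    {"x": -36, "y": 6, "z": -1.2, "az": 3.6},
    {"x": -35.5, "y": 8.5, "z": -1.2, "az": 3.6}
  ]
}}

```text
invalid input
```

```bash
python3 - <<'E'
from h import *
import pickle
a=cam('wrist'); pickle.dump(a,open('w1.pkl','wb')); print(a[1],pose()[0],bot.get_obs()['q'])
cv2.imwrite('pics/w1.png',cv2.resize(a[0],(800,600),interpolation=cv2.INTER_CUBIC))
E
```

```text
(array([[ 0.43475202,  0.86085142,  0.26443432,  0.22598078],
       [ 0.90054888, -0.41508093, -0.12930407,  0.63881326],
       [-0.00154995,  0.29435123, -0.95569605,  0.37248431],
       [ 0.        ,  0.        ,  0.        ,  1.        ]]), np.float64(287.48563780021146), 253.83189074025992, 192.16079320546774) [0.29335246 0.60756292 0.23072089] [-1.22908644  0.47749013  0.02236946  1.55600923 -0.01149944  1.10925621
 -0.08312069]
```

View pics/w1.png

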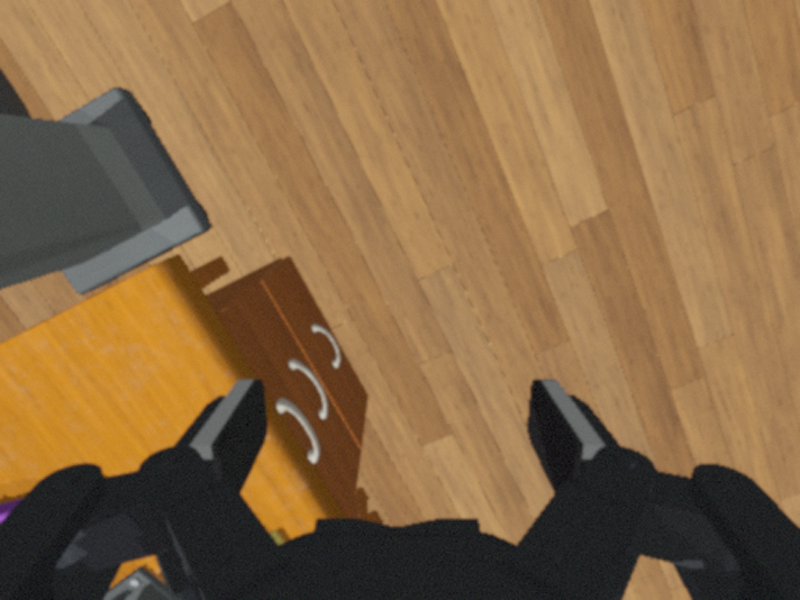

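The picture shows only floor and desk edge: the moves were refused, so every row probably needs all keys. I'll retry with full rows.

```bash
python3 - <<'E'
from h import *
p,R=pose(); plan(p,R,[.53,.0,.30],down(97),16)
E
```

```text
x -29.8 y -27.8 z -4.3 | a [-0.    0.    3.58]
x -31.5 y -25.9 z -4.3 | a [-0.    0.    3.58]
x -33.1 y -23.8 z -4.3 | a [-0.    0.    3.58]
x -34.5 y -21.7 z -4.3 | a [-0.    0.    3.58]
x -35.8 y -19.5 z -4.3 | a [-0.    0.    3.58]
x -36.9 y -17.3 z -4.3 | a [-0.    0.    3.58]
x -37.9 y -14.9 z -4.3 | a [-0.    0.    3.58]
x -38.8 y -12.5 z -4.3 | a [-0.    0.    3.58]
x -39.5 y -10.1 z -4.3 | a [-0.    0.    3.58]
x -40.0 y -7.6 z -4.3 | a [-0.    0.    3.58]
x -40.4 y -5.1 z -4.3 | a [-0.    0.    3.58]
x -40.7 y -2.6 z -4.3 | a [-0.    0.    3.58]
x -40.8 y -0.0 z -4.3 | a [-0.    0.    3.58]
x -40.7 y 2.5 z -4.3 | a [-0.    0.    3.58]
x -40.4 y 5.1 z -4.3 | a [-0.    0.    3.58]
x -40.0 y 7.6 z -4.3 | a [-0.    0.    3.58]
```

Call:
{"method": "jog_arm", "body": {
  "rows": [
    {"fingers": 85, "x": -31, "y": -29, "z": -4, "ax": 0, "ay": 0, "az": 3.6},
    {"fingers": 85, "x": -33, "y": -27, "z": -4, "ax": 0, "ay": 0, "az": 3.6},
    {"fingers": 85, "x": -34, "y": -25, "z": -4, "ax": 0, "ay": 0, "az": 3.6},
    {"fingers": 85, "x": -36, "y": -22.5, "z": -4, "ax": 0, "ay": 0, "az": 3.6},
    {"fingers": 85, "x": -37, "y": -20, "z": -4, "ax": 0, "ay": 0, "az": 3.6},
    {"fingers": 85, "x": -38, "y": -18, "z": -4, "ax": 0, "ay": 0, "az": 3.6},
    {"fingers": 85, "x": -39, "y": -15.5, "z": -4, "ax": 0, "ay": 0, "az": 3.6},
    {"fingers": 85, "x": -40, "y": -13, "z": -4, "ax": 0, "ay": 0, "az": 3.6}
  ]
}}

```text
t: 1.0
eef_pos: [0.4155, 0.2909, 0.2635]
tool_rot: [-0.0, 0.46, 0.888, 0.0]
contact_force: [1.8, 1.3, 1.4]
gripper_width: 0.994
grasp_force: 0.0
```

Call:
{"method": "jog_arm", "body": {
  "rows": [
    {"fingers": 85, "x": -39, "y": -10, "z": -4, "ax": 0, "ay": 0, "az": 3.6},
    {"fingers": 85, "x": -40, "y": -7.5, "z": -4, "ax": 0, "ay": 0, "az": 3.6},
    {"fingers": 85, "x": -40, "y": -5, "z": -4, "ax": 0, "ay": 0, "az": 3.6},
    {"fingers": 85, "x": -40, "y": -2.5, "z": -4, "ax": 0, "ay": 0, "az": 3.6},
    {"fingers": 85, "x": -40, "y": 0, "z": -4, "ax": 0, "ay": 0, "az": 3.6},
    {"fingers": 85, "x": -40, "y": 2.5, "z": -4, "ax": 0, "ay": 0, "az": 3.6},
    {"fingers": 85, "x": -35, "y": 5, "z": -4, "ax": 0, "ay": 0, "az": 3.6},
    {"fingers": 85, "x": -20, "y": 5, "z": -4, "ax": 0, "ay": 0, "az": 3.6}
  ]
}}

```text
t: 1.8
eef_pos: [0.5241, 0.0127, 0.2956]
tool_rot: [0.0, 0.668, 0.745, -0.0]
contact_force: [0.4, 0.8, 0.3]
gripper_width: 0.993
grasp_force: 0.0
```

```bash
python3 - <<'E'
from h import *
import pickle
a=cam('wrist'); pickle.dump(a,open('w1.pkl','wb')); print(a[1],pose()[0],bot.get_obs()['q'])
cv2.imwrite('pics/w2.png',cv2.resize(a[0],(800,600),interpolation=cv2.INTER_CUBIC))
E
```

```text
(array([[ 9.94066730e-01,  1.03855594e-01,  3.23318980e-02,
         5.16123961e-01],
       [ 1.08771621e-01, -9.49859137e-01, -2.93149030e-01,
         8.58884799e-02],
       [ 2.65581933e-04,  2.94926491e-01, -9.55519908e-01,
         4.37539715e-01],
       [ 0.00000000e+00,  0.00000000e+00,  0.00000000e+00,
         1.00000000e+00]]), np.float64(287.48563780021146), 253.83189074025992, 192.16079320546774) [0.52535744 0.01048733 0.2964006 ] [-0.58240542  0.17241891  0.51000071  1.85878406 -0.09076936  1.13148759
  0.06292775]
```

View pics/w2.png

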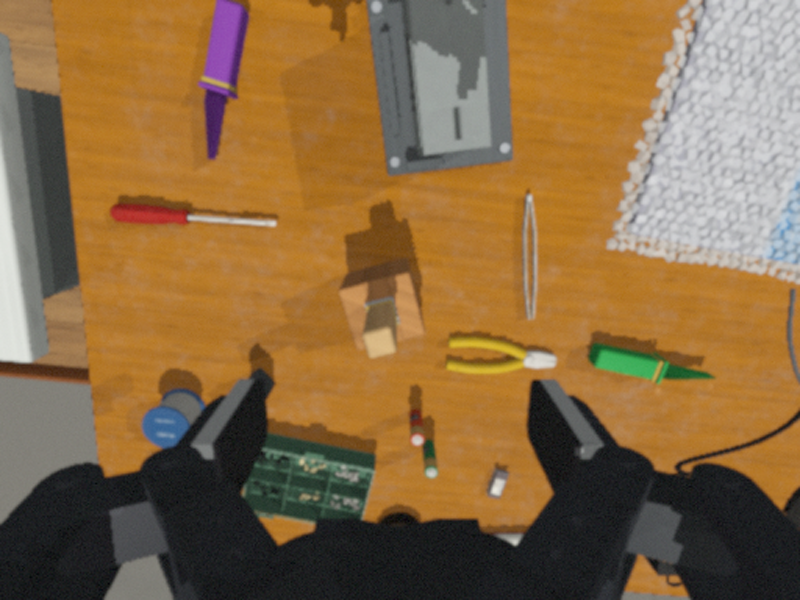

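View: housing upper centre (right notch at (457,124)), stand with wooden handle near (380,330), purple/green look-alikes clear of it. I'll move closer over the housing to find the seam and which side is the cover.

Call:
{"method": "jog_arm", "body": {
  "rows": [
    {"fingers": 85, "x": 5, "y": 2, "z": 10, "ax": 0, "ay": 0, "az": 0},
    {"fingers": 85, "x": 10, "y": 5, "z": 20, "ax": 0, "ay": 0, "az": 0},
    {"fingers": 85, "x": 10, "y": 5, "z": 20, "ax": 0, "ay": 0, "az": 0},
    {"fingers": 85, "x": 10, "y": 5, "z": 20, "ax": 0, "ay": 0, "az": 0},
    {"fingers": 85, "x": 10, "y": 5, "z": 20, "ax": 0, "ay": 0, "az": 0},
    {"fingers": 85, "x": 10, "y": 5, "z": 20, "ax": 0, "ay": 0, "az": 0},
    {"fingers": 85, "x": 10, "y": 5, "z": 20, "ax": 0, "ay": 0, "az": 0},
    {"fingers": 85, "x": 6, "y": 1, "z": 10, "ax": 0, "ay": 0, "az": 0}
  ]
}}

```text
t: 2.65
eef_pos: [0.5464, 0.0936, 0.1525]
tool_rot: [-0.002, 0.663, 0.748, -0.001]
contact_force: [0.2, -0.5, -0.2]
gripper_width: 0.993
grasp_force: 0.0
```

```bash
python3 - <<'E'
from h import *
import pickle
a=cam('wrist'); pickle.dump(a,open('w2.pkl','wb')); print(a[1],pose()[0])
cv2.imwrite('pics/w3.png',cv2.resize(a[0],(800,600),interpolation=cv2.INTER_CUBIC))
E
```

```text
(array([[ 0.9927687 ,  0.11584233,  0.0314781 ,  0.53818206],
       [ 0.11997732, -0.94883318, -0.29209766,  0.16665163],
       [-0.0039698 ,  0.29376207, -0.95587033,  0.29446126],
       [ 0.        ,  0.        ,  0.        ,  1.        ]]), np.float64(287.48563780021146), 253.83189074025992, 192.16079320546774) [0.54585885 0.09397837 0.15179612]
```

View pics/w3.png

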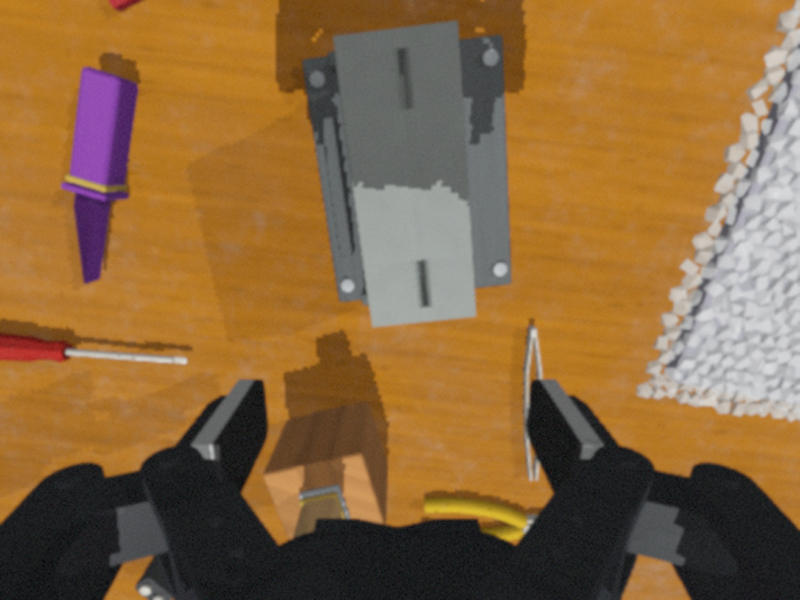

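The close view shows the housing top (corners (334,37),(457,21),(476,317),(373,327)), notches at (405,78) and (424,284); the notches lie slightly towards the far (+x) side of the housing's middle, and the rail and posts hold the near half. So the cover is on the far side. Now the numbers.

```bash
python3 - <<'E'
from h import *
import pickle
a,K=pickle.load(open('w2.pkl','rb')); s=.64
P=lambda K,pts,z:np.array([onz(K,u*s,v*s,z)[:2] for u,v in pts])
H=P(K,[(334,37),(457,21),(476,317),(373,327)],.1); print('H',H.round(4),H.mean(0))
for i in range(4): d=H[(i+1)%4]-H[i]; print(np.linalg.norm(d).round(4),np.degrees(np.arctan2(d[1],d[0])).round(1))
print('plate',P(K,[(303,60),(502,36),(511,283),(340,300)],.008).round(4), P(K,[(303,60),(502,36),(511,283),(340,300)],.008).mean(0))
# notches: dark blobs on top
g=cv2.cvtColor(a,cv2.COLOR_BGR2GRAY)
for (x0,x1,y0,y1) in [(245,275,25,75),(262,282,160,202)]:
    for v in range(y0,y1,4): print(v,g[v,x0:x1])
b,Kb=pickle.load(open('w1.pkl','rb'))
S=P(Kb,[(341,290),(408,274),(424,333),(357,350)],.064);print('S',S.round(4),S.mean(0))
Hh=P(Kb,[(364,335),(391,330),(396,352),(370,357)],.134);print('Hd',Hh.round(4),Hh.mean(0))
print('collar edge',P(Kb,[(365,303),(396,297)],.068).round(4))
cv2.imwrite('pics/w4.png',cv2.resize(b[155:245,190:310],(800,600),interpolation=cv2.INTER_CUBIC))
E
```

```text
H [[0.508  0.2093]
 [0.554  0.2202]
 [0.5816 0.1037]
 [0.5353 0.0931]] [0.54475662 0.15657296]
0.0473 13.4
0.1198 -76.7
0.0475 -167.1
0.1194 103.2
plate [[0.477  0.2157]
 [0.5879 0.2413]
 [0.621  0.1   ]
 [0.5101 0.0747]] [0.54901531 0.15792732]
25 [107 105 104 104 106 105 105 105 103 105 108 105 107 105 106 105 105 102
 103 103 104 102 105 103 105 104 106 106 107 105]
29 [104 103 106 104 105 106 105 106 105 103 106 102 102 102  99 102 105 105
 103 103 105 103 103 102 103 100 102 103 102 104]
33 [104 104 104 102 107 102 101  96  93  80  62  64  61  64  75  84  90  99
 105 102 104 103 106 105 104 102 104 102 102 107]
37 [103 105 102  99 105 104 102 100  94  88  68  64  60  68  74  82  89  95
 106 100 103 104 105 104 103 106 102 104 103 106]
41 [102 102 103 105 102 102 102 100  97  90  75  63  61  70  75  77  86  94
  98 105 102 106 103 102 104 106 105 107 103 104]
45 [103 105 105 105 104 100  99 100  99  94  81  65  63  68  72  80  85  91
  98  95 102 103 103 102 105 101 105 105 106 107]
49 [102 107 104 101 104 104 102 105  99  96  93  87  87  80  74  77  83  89
  96 103 104 101 103 1
[... 1302 characters left out ...]
63]
184 [166 165 163 162 158 148 132 106  81  71  87 111 130 144 160 165 164 165
 164 164]
188 [165 166 166 166 164 151 137 113  88  76  75  97 121 138 157 163 166 166
 166 167]
192 [167 165 166 166 164 158 143 126  95  81  74  83 115 136 155 164 166 166
 164 167]
196 [166 167 168 167 168 165 155 140 132 131 130 135 142 147 156 164 168 167
 165 166]
200 [169 167 167 167 166 167 168 168 168 169 169 168 168 167 167 168 167 166
 166 165]
S [[ 0.48   -0.0247]
 [ 0.5359 -0.0043]
 [ 0.5563 -0.0564]
 [ 0.4984 -0.0792]] [ 0.51764355 -0.04116186]
Hd [[ 0.5058 -0.036 ]
 [ 0.5248 -0.03  ]
 [ 0.5303 -0.0468]
 [ 0.5117 -0.0528]] [ 0.51813367 -0.04139633]
collar edge [[ 0.5018 -0.0329]
 [ 0.5278 -0.0246]]
```

View pics/w4.png

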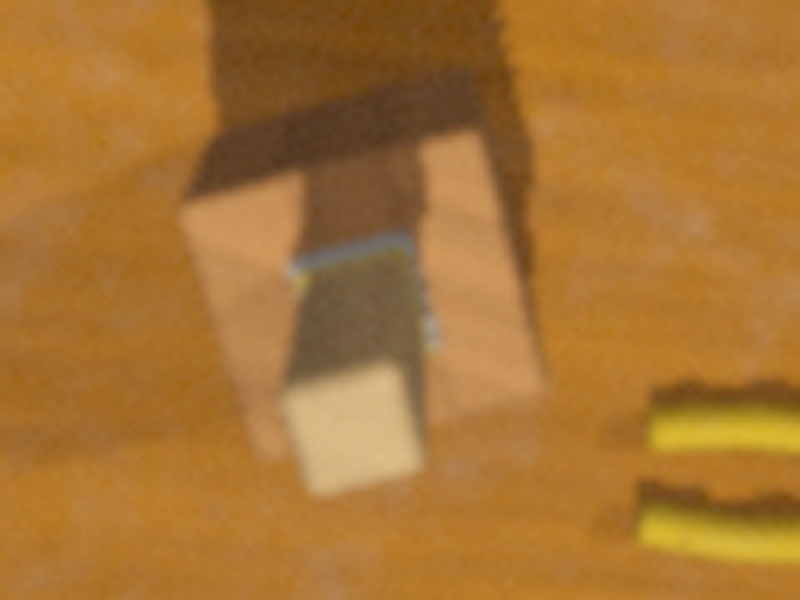

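Crop: the stand's top spans (180,205)–(480,130)–(545,385); the collar's edge (290,270)–(410,237) and its right corner (435,345) give a yaw of about 18°. Now the seam line, stand geometry and approach.

```bash
python3 - <<'E'
from h import *
import pickle
a,K=pickle.load(open('w2.pkl','rb'))
yaw=np.radians(13.2); ex=np.array([np.cos(yaw),np.sin(yaw)]); ey=np.array([-ex[1],ex[0]])
c=np.array([.54476,.15657])
for u,v in [(258.8,49),(256,33),(260.5,65),(270.8,184),(269.8,168),(271.8,192)]:
    p=onz(K,u,v,.1)[:2]; print(p.round(4),'rel housing mid', (p-c)@ex, (p-c)@ey)
b,Kb=pickle.load(open('w1.pkl','rb'))
W=lambda X,Y,z: onz(Kb,190+X/6.667,155+Y/6.667,z)[:2]
B=np.array([W(180,205,.064),W(480,130,.064),W(545,385,.064),W(263,457,.064)])
for i in range(4): d=B[(i+1)%4]-B[i]; print('B',np.linalg.norm(d).round(4),np.degrees(np.arctan2(d[1],d[0])).round(1))
col=W(362,307,.068); ht=W(353,431,.134)
bc=(B[0]+B[2])/2; t=np.radians(18); e=np.array([np.cos(t),np.sin(t)]); f=np.array([-e[1],e[0]])
print('block',B.mean(0),bc,'collar',col,'handletop',ht,'collar-block',(col-B.mean(0))@e,(col-B.mean(0))@f, (ht-B.mean(0))@e,(ht-B.mean(0))@f)
# top-camera check of the handle top
at,Kt=pickle.load(open('a.pkl','rb'))['top']
print('topcam handle',onz(Kt,190+693/5.714,185+230/5.714,.134))
p,R=pose(); print(p); plan(p,R,[.5175,-.041,.20],down(108),8)
E
```

```text
[0.5366 0.1988] rel housing mid 0.0016943793204455201 0.04302416075401874
[0.5338 0.2074] rel housing mid 0.0009320320480161234 0.051941992706497
[0.5388 0.19  ] rel housing mid 0.0017986710189103776 0.03391404725739539
[0.5557 0.1146] rel housing mid 0.0010515113057794241 -0.04334079715106382
[0.5534 0.1259] rel housing mid 0.0014265379757740296 -0.031869159792460675
[0.5572 0.1089] rel housing mid 0.001210684512604962 -0.049262017018496605
B 0.0626 20.7
B 0.0564 -69.4
B 0.0614 -158.4
B 0.0574 111.8
block [ 0.51792706 -0.04057272] [ 0.51755772 -0.04044757] collar [ 0.51712886 -0.04144925] handletop [ 0.51763779 -0.04114055] collar-block -0.0010299886907216781 -0.000586975779278672 -0.0004505814856271234 -0.00045064705497327705
topcam handle [ 0.51278239 -0.03988475  0.134     ]
[0.54585885 0.09397837 0.15179612]
x -16.3 y -5.6 z -6.0 | a [-0.04 -0.01 -1.38]
x -16.2 y -6.0 z -6.0 | a [-0.04 -0.01 -1.38]
x -16.0 y -6.4 z -6.0 | a [-0.04 -0.01 -1.38]
x -15.9 y -6.7 z -6.0 | a [-0.04 -0.01 -1.38]
x -15.7 y -7.1 z -6.0 | a [-0.04 -0.01 -1.38]
x -15.5 y -7.5 z -6.0 | a [-0.04 -0.01 -1.38]
x -15.3 y -7.9 z -6.0 | a [-0.04 -0.01 -1.38]
x -15.2 y -8.2 z -6.0 | a [-0.04 -0.01 -1.38]
```

Call:
{"method": "jog_arm", "body": {
  "rows": [
    {"fingers": 85, "x": -16.3, "y": -5.6, "z": -6, "ax": 0, "ay": 0, "az": -1.4},
    {"fingers": 85, "x": -16.2, "y": -6, "z": -6, "ax": 0, "ay": 0, "az": -1.4},
    {"fingers": 85, "x": -16, "y": -6.4, "z": -6, "ax": 0, "ay": 0, "az": -1.4},
    {"fingers": 85, "x": -15.9, "y": -6.7, "z": -6, "ax": 0, "ay": 0, "az": -1.4},
    {"fingers": 85, "x": -15.7, "y": -7.1, "z": -6, "ax": 0, "ay": 0, "az": -1.4},
    {"fingers": 85, "x": -15.5, "y": -7.5, "z": -6, "ax": 0, "ay": 0, "az": -1.4},
    {"fingers": 85, "x": -15.3, "y": -7.9, "z": -6, "ax": 0, "ay": 0, "az": -1.4},
    {"fingers": 85, "x": -15.2, "y": -8.2, "z": -6, "ax": 0, "ay": 0, "az": -1.4}
  ]
}}

```text
t: 3.5
eef_pos: [0.5187, -0.0446, 0.2039]
tool_rot: [-0.0, 0.588, 0.809, 0.0]
contact_force: [-0.1, -0.6, -0.0]
gripper_width: 0.996
grasp_force: 0.0
```

```bash
python3 - <<'E'
from h import *
import pickle
a,K=cam('wrist'); pickle.dump((a,K),open('w5.pkl','wb'))
t,Kt=cam('top'); s,Ks=cam('scene')
# wooden handle mask: light tan
pos={}
for n,im,k,pr in [('wrist',a,K,None),('top',t,Kt,None),('scene',s,Ks,None)]:
    u,v=proj(k,[.5175,-.041,.134]); hsv=cv2.cvtColor(im,cv2.COLOR_BGR2HSV)
    print(n,(u,v),hsv[int(v),int(u)] if 0<v<384 and 0<u<512 else None)
p,R=pose(); print(p); plan(p,R,[.5175,-.041,.082],down(108.5),8)
print(proj(K,[.5175,-.041,.134]))
cv2.imwrite('pics/w5.png',cv2.resize(a[160:384,130:380],(800,600)))
E
```

```text
wrist (np.float64(253.99328972480652), np.float64(197.82749955432578)) [ 19  99 218]
top (np.float64(311.65106343551025), np.float64(223.3284311271475)) [ 15 110 186]
scene (np.float64(323.0259533020191), np.float64(172.01725465737405)) [ 15 106 200]
[ 0.51914798 -0.04488801  0.20389345]
x 0.5 y -0.1 z 15.2 | a [ 0.01 -0.   -0.1 ]
x 0.5 y -0.1 z 15.2 | a [ 0.01 -0.   -0.1 ]
x 0.5 y -0.1 z 15.2 | a [ 0.01 -0.   -0.1 ]
x 0.5 y -0.1 z 15.2 | a [ 0.01 -0.   -0.1 ]
x 0.5 y -0.1 z 15.2 | a [ 0.01 -0.   -0.1 ]
x 0.5 y -0.1 z 15.2 | a [ 0.01 -0.   -0.1 ]
x 0.5 y -0.0 z 15.2 | a [ 0.01 -0.   -0.1 ]
x 0.5 y -0.0 z 15.2 | a [ 0.01 -0.   -0.1 ]
(np.float64(253.99328972480652), np.float64(197.82749955432578))
```

```bash
python3 - <<'E'
from h import *
import pickle
a,K=pickle.load(open('w5.pkl','rb'))
h=cv2.cvtColor(a,cv2.COLOR_BGR2HSV); print(h[198,225:285,2]); print(h[180:235:2,254,2]); 
for vt in (195,):
    m=((h[...,2]>vt)&(h[...,1]<125)).astype(np.uint8); n,l,st,ce=cv2.connectedComponentsWithStats(m)
    i=l[198,254]; r=cv2.minAreaRect(np.argwhere(l==i)[:,::-1].astype(np.float32)); print(st[i],r)
    b=cv2.boxPoints(r); w=np.array([onz(K,u,v,.134)[:2] for u,v in b]); print(w.round(4),w.mean(0)); 
    for j in range(2): d=w[j+1]-w[j]; print(np.linalg.norm(d),np.degrees(np.arctan2(d[1],d[0])))
E
```

```text
[185 193 195 192 191 187 186 184 185 183 184 185 186 184 173 176 190 204
 211 217 216 217 218 220 219 218 218 217 217 217 217 217 217 217 216 214
 215 215 213 208 199 185 174 185 194 194 193 193 194 195 197 197 199 200
 202 202 204 201 199 188]
[115 113 149 189 212 216 213 214 217 217 219 220 218 217 206 179 177 177
 173 179 179 178 180 184 183 184 179 178]
[241 186  25  24 545] ((253.0, 197.5), (23.0, 24.0), 90.0)
[[ 0.5051 -0.035 ]
 [ 0.5226 -0.0293]
 [ 0.5286 -0.0471]
 [ 0.5106 -0.0529]] [ 0.51672057 -0.04109336]
0.018384849354328343 17.940287184957256
0.01877240109130664 -71.39821651853511
```

Call:
{"method": "jog_arm", "body": {
  "rows": [
    {"fingers": 85, "x": 0.5, "y": -0.2, "z": 15.5, "ax": 0, "ay": 0, "az": -0.1},
    {"fingers": 85, "x": 0.5, "y": -0.2, "z": 15.5, "ax": 0, "ay": 0, "az": -0.1},
    {"fingers": 85, "x": 0.5, "y": -0.2, "z": 15.5, "ax": 0, "ay": 0, "az": -0.1},
    {"fingers": 85, "x": 0.5, "y": -0.2, "z": 15.5, "ax": 0, "ay": 0, "az": -0.1},
    {"fingers": 70, "x": 0.5, "y": -0.2, "z": 15.5, "ax": 0, "ay": 0, "az": -0.1},
    {"fingers": 60, "x": 0.5, "y": -0.2, "z": 15.5, "ax": 0, "ay": 0, "az": 0},
    {"fingers": 50, "x": 0.5, "y": 0, "z": 15.5, "ax": 0, "ay": 0, "az": 0},
    {"fingers": 40, "x": 0.5, "y": 0, "z": 14, "ax": 0, "ay": 0, "az": 0}
  ],
  "force": 60
}}

```text
t: 4.45
eef_pos: [0.5167, -0.0394, 0.0797]
tool_rot: [-0.0, 0.585, 0.811, 0.0]
contact_force: [0.1, 0.2, -0.4]
gripper_width: 0.47
grasp_force: 0.0
```

Call:
{"method": "jog_arm", "body": {
  "rows": [
    {"fingers": 30, "x": 0, "y": 0, "z": 0, "ax": 0, "ay": 0, "az": 0},
    {"fingers": 10, "x": 0, "y": 0, "z": 0, "ax": 0, "ay": 0, "az": 0},
    {"fingers": 10, "x": 0, "y": 0, "z": 0, "ax": 0, "ay": 0, "az": 0},
    {"fingers": 10, "x": 0, "y": 0, "z": 0, "ax": 0, "ay": 0, "az": 0},
    {"fingers": 10, "x": 0, "y": 0, "z": 0, "ax": 0, "ay": 0, "az": 0},
    {"fingers": 10, "x": 0, "y": 0, "z": 0, "ax": 0, "ay": 0, "az": 0},
    {"fingers": 10, "x": 0, "y": 0, "z": 0, "ax": 0, "ay": 0, "az": 0},
    {"fingers": 10, "x": 0, "y": 0, "z": 0, "ax": 0, "ay": 0, "az": 0}
  ],
  "force": 60
}}

```text
t: 5.25
eef_pos: [0.5167, -0.0412, 0.0808]
tool_rot: [0.0, 0.585, 0.811, 0.0]
contact_force: [1.3, 0.9, -2.2]
gripper_width: 0.253
grasp_force: 59.8
```

Call:
{"method": "jog_arm", "body": {
  "rows": [
    {"fingers": 10, "x": 0, "y": 0, "z": -5, "ax": 0, "ay": 0, "az": 0},
    {"fingers": 10, "x": 0, "y": 0, "z": -12, "ax": 0, "ay": 0, "az": 0},
    {"fingers": 10, "x": 0, "y": 0, "z": -18, "ax": 0, "ay": 0, "az": 0},
    {"fingers": 10, "x": 0, "y": 0, "z": -18, "ax": 0, "ay": 0, "az": 0},
    {"fingers": 10, "x": 0, "y": 0, "z": -18, "ax": 0, "ay": 0, "az": 0},
    {"fingers": 10, "x": 0, "y": 0, "z": -18, "ax": 0, "ay": 0, "az": 0},
    {"fingers": 10, "x": 0, "y": 0, "z": -18, "ax": 0, "ay": 0, "az": 0},
    {"fingers": 10, "x": 0, "y": 0, "z": -13, "ax": 0, "ay": 0, "az": 0}
  ],
  "force": 100
}}

```text
t: 6.05
eef_pos: [0.5172, -0.0414, 0.2029]
tool_rot: [0.001, 0.586, 0.811, 0.001]
contact_force: [-0.4, 0.6, -1.4]
gripper_width: 0.246
grasp_force: 97.8
```

```bash
python3 - <<'E'
from h import *
import pickle
s,Ks=cam('scene'); t,Kt=cam('top'); p,R=pose(); print(p,bot.get_obs()['contact_force'],bot.get_obs()['q'])
pickle.dump((s,Ks,t,Kt,p),open('s1.pkl','wb'))
u,v=proj(Ks,p-[0,0,.045]); u,v=int(u),int(v); print(u,v)
c=s[max(0,v-45):v+45,max(0,u-60):u+60]; cv2.imwrite('pics/s1.png',cv2.resize(c,(800,600),interpolation=cv2.INTER_CUBIC))
E
```

```text
[ 0.51800844 -0.0413606   0.20301794] [ 0.07584562 -0.20466815 -1.3812537 ] [-0.42493751  0.26450201  0.45900956  1.9815139  -0.14675315  0.92302387
  0.42836722]
323 163
```

View pics/s1.png

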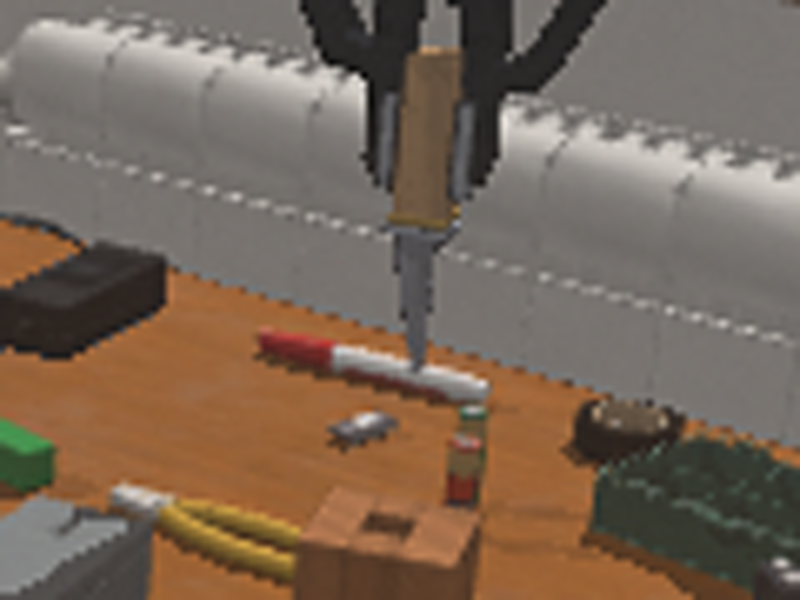

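The crop shows the gripped wedge: the right edge (world −x side) runs parallel to the handle and the left edge slants towards the tip at (418,365). So the flat face looks to −x, already the way the job needs it. Next, over the right notch.

```bash
cat >> h.py <<'E'
C=np.array([.5448,.1566]); YW=13.1; L=.0728
ex=np.array([np.cos(np.radians(YW)),np.sin(np.radians(YW))]); ey=np.array([-ex[1],ex[0]])
def tgt(w,side,D): # mm: flat face x', side +-1, depth
    q=C+ex*(w+5)/1000+ey*side*.042; return [*q,.1-D/1000+L]
def where():
    o=bot.get_obs(); p,R=pose(); r=p[:2]-C; x=R.apply([1,0,0]); z=R.apply([0,0,1])
    f=np.array(o['contact_force']); 
    print('t %.2f w %.2f y %.2f D %.2f phi %.2f tilt %s F x %.1f y %.1f z %.1f'%(o['t'],r@ex*1000-5,r@ey*1000,(.1+L-p[2])*1000,np.degrees(np.arctan2(x[1],x[0])),z[:2].round(4),f[:2]@ex,f[:2]@ey,f[2]))
E
python3 - <<'E'
from h import *
p,R=pose(); where(); plan(p,R,tgt(.7,-1,-12),down(103.1),8)
E
```

```text
t 6.15 w -75.96 y -186.74 D -30.22 phi 108.32 tilt [0.004  0.0007] F x 0.0 y -0.2 z -1.4
x 17.1 y 11.2 z 2.3 | a [0.03 0.   0.65]
x 17.3 y 11.0 z 2.3 | a [0.03 0.   0.65]
x 17.4 y 10.8 z 2.3 | a [0.03 0.   0.65]
x 17.5 y 10.6 z 2.3 | a [0.03 0.   0.65]
x 17.6 y 10.4 z 2.3 | a [0.03 0.   0.65]
x 17.8 y 10.2 z 2.3 | a [0.03 0.   0.65]
x 17.9 y 10.0 z 2.3 | a [0.03 0.   0.65]
x 18.0 y 9.8 z 2.3 | a [0.03 0.   0.65]
```

Call:
{"method": "jog_arm", "body": {
  "rows": [
    {"fingers": 10, "x": 17, "y": 11.2, "z": 1, "ax": 0, "ay": 0, "az": 0.65},
    {"fingers": 10, "x": 17.3, "y": 11, "z": 1, "ax": 0, "ay": 0, "az": 0.65},
    {"fingers": 10, "x": 17.4, "y": 10.8, "z": 1, "ax": 0, "ay": 0, "az": 0.65},
    {"fingers": 10, "x": 17.5, "y": 10.6, "z": 1, "ax": 0, "ay": 0, "az": 0.65},
    {"fingers": 10, "x": 17.6, "y": 10.4, "z": 1, "ax": 0, "ay": 0, "az": 0.65},
    {"fingers": 10, "x": 17.8, "y": 10.2, "z": 3, "ax": 0, "ay": 0, "az": 0.65},
    {"fingers": 10, "x": 17.9, "y": 10, "z": 5, "ax": 0, "ay": 0, "az": 0.65},
    {"fingers": 10, "x": 18, "y": 9.8, "z": 5, "ax": 0, "ay": 0, "az": 0.65}
  ],
  "force": 100
}}

```text
t: 6.95
eef_pos: [0.5583, 0.1178, 0.1818]
tool_rot: [-0.0, 0.622, 0.783, -0.001]
contact_force: [0.5, 0.3, -1.7]
gripper_width: 0.244
grasp_force: 98.0
```

```bash
python3 - <<'E'
from h import *
import pickle
t,Kt=cam('top');s,Ks=cam('scene');w,Kw=cam('wrist'); where(); p,R=pose(); plan(p,R,tgt(.7,-1,-2),down(103.1),8)
pickle.dump((s,Ks,t,Kt,w,Kw),open('s2.pkl','wb'))
E
```

```text
t 7.10 w -0.89 y -40.16 D -8.74 phi 103.30 tilt [-0.0021 -0.0006] F x -1.0 y -0.5 z -2.3
x -0.2 y 0.2 z 0.8 | a [-0.02  0.    0.02]
x -0.2 y 0.2 z 0.8 | a [-0.02  0.    0.02]
x -0.2 y 0.2 z 0.8 | a [-0.02  0.    0.02]
x -0.2 y 0.2 z 0.8 | a [-0.02  0.    0.02]
x -0.2 y 0.2 z 0.8 | a [-0.02  0.    0.02]
x -0.2 y 0.2 z 0.8 | a [-0.02  0.    0.02]
x -0.2 y 0.2 z 0.8 | a [-0.02  0.    0.02]
x -0.2 y 0.2 z 0.8 | a [-0.02  0.    0.02]
```

Call:
{"method": "jog_arm", "body": {
  "rows": [
    {"fingers": 10, "x": -0.3, "y": 0.2, "z": 1, "ax": 0, "ay": 0, "az": 0},
    {"fingers": 10, "x": -0.3, "y": 0.2, "z": 1, "ax": 0, "ay": 0, "az": 0},
    {"fingers": 10, "x": -0.3, "y": 0.2, "z": 1, "ax": 0, "ay": 0, "az": 0},
    {"fingers": 10, "x": -0.3, "y": 0.2, "z": 1, "ax": 0, "ay": 0, "az": 0},
    {"fingers": 10, "x": -0.3, "y": 0.3, "z": 1, "ax": 0, "ay": 0, "az": 0},
    {"fingers": 10, "x": -0.3, "y": 0.3, "z": 1, "ax": 0, "ay": 0, "az": 0},
    {"fingers": 10, "x": 0, "y": 0.2, "z": 0.7, "ax": 0, "ay": 0, "az": 0},
    {"fingers": 10, "x": 0, "y": 0, "z": 0, "ax": 0, "ay": 0, "az": 0}
  ],
  "force": 100
}}

```text
t: 7.9
eef_pos: [0.5606, 0.1157, 0.176]
tool_rot: [-0.0, 0.622, 0.783, -0.0]
contact_force: [0.5, -0.5, -1.7]
gripper_width: 0.246
grasp_force: 98.0
```

```bash
python3 - <<'E'
from h import *
import pickle
where(); w,K=cam('wrist'); where()
pickle.dump((w,K),open('w6.pkl','wb'))
u,v=proj(K,[*(C-ey*.042),.1]); print(u,v)
u,v=int(u),int(v); c=w[v-36:v+36,u-48:u+48]; cv2.imwrite('pics/w6.png',cv2.resize(c,(800,600),interpolation=cv2.INTER_CUBIC))
E
```

```text
t 7.90 w 1.11 y -43.43 D -3.19 phi 103.13 tilt [-0.0001 -0.    ] F x 0.4 y -0.6 z -1.7
t 7.95 w 1.11 y -43.44 D -3.24 phi 103.13 tilt [-0.0001 -0.    ] F x 0.6 y 0.5 z -0.9
246.38156150264763 198.1972575376377
```

View pics/w6.png

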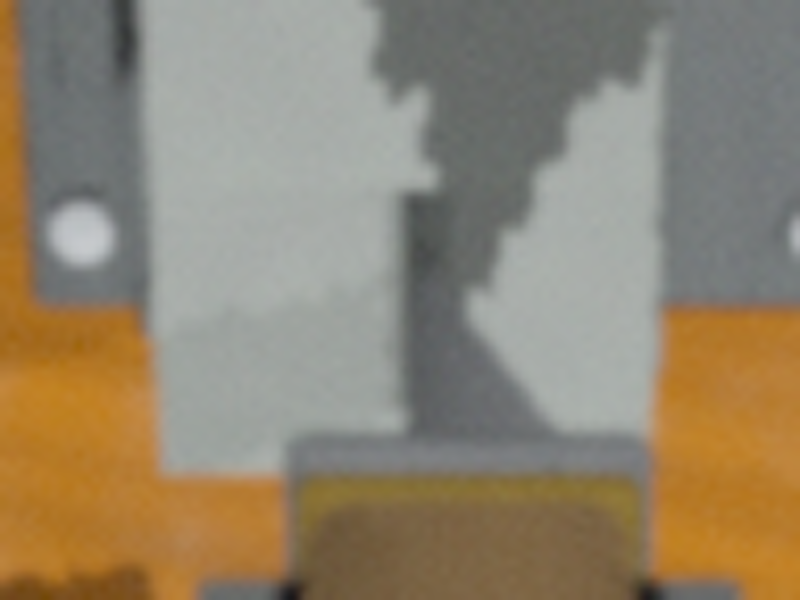

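The crop shows the blade's flat face at column ≈408; the housing's middle at that row is (152+664)/2 ≈ 408, so the flat sits near the seam, with the notch behind it between rows 190 and 280. I'll check the profile numerically.

```bash
python3 - <<'E'
from h import *
import pickle
w,K=pickle.load(open('w6.pkl','rb')); g=cv2.cvtColor(w,cv2.COLOR_BGR2GRAY).astype(int)
for v in range(182,216,2): print(v,g[v,238:262])
for v in (186,190,194):
    r=g[v]; print(v,[i for i in range(205,285) if abs(r[i+1]-r[i-1])>25])
def X(u,v,z): q=(onz(K,u,v,z)[:2]-C); return (q@ex*1000).round(2),(q@ey*1000).round(1)
print(X(216,190,.1),X(247,190,.1),X(277.5,190,.1), X(247,205,.11))
E
```

```text
182 [174 174 174 174 174 174 174 173 173 172 167 161 138 114 107 107 107 109
 108 106 106 109 110 114]
184 [172 172 172 171 168 170 169 162 156 151 150 146 124 108 102 104 106 106
 104 107 107 105 105 121]
186 [170 169 168 169 169 166 157 142 112  85  85  88  89  92  98 103 105 104
 103 102 104 107 105 124]
188 [170 170 170 173 170 168 157 142 112  91  84  87  90  91  99 107 104 104
 103 103 109 116 122 149]
190 [171 170 170 170 171 169 157 142 114  87  81  85  88  92 100 105 101 105
 104 116 147 162 164 168]
192 [171 172 172 170 173 168 160 142 116  85  79  76  82  93 101 101 105 105
 105 124 154 170 170 172]
194 [170 173 172 170 168 165 152 140 113  88  83  83  92  92  99 104 104 106
 117 148 165 171 171 172]
196 [164 166 167 163 161 159 149 138 115  91  92  94  97  98  99 111 126 133
 136 157 168 172 172 173]
198 [161 161 159 160 162 165 156 142 114  93  93  95  97 101 102 120 151 169
 168 169 169 173 172 172]
200 [162 162 159 159 160 160 154 140 113  97  90  93  97  97 101 116 143 162
 168 173 172 170 172 170]
202 [160 162 160 160 161 160 150 138 115  99  92  96  98  99 102 101 1
[... 285 characters left out ...]
95  96  98 101 103 104 108 111
 109 109 113 119 137 158]
210 [162 161 161 162 161 159 154 143 124 104  96  97  98  99 103 104 106 107
 106 109 110 110 117 132]
212 [161 162 163 160 162 167 169 163 142 114  95  97  98 100 105 106 107 106
 110 108 108 113 115 116]
214 [127 127 128 126 129 130 129 126 119 107 108 106 106 105 105 106 107 108
 109 106 111 110 109 111]
186 [205, 206, 215, 216, 245, 246, 247, 261, 262, 276, 277]
190 [210, 211, 212, 215, 216, 244, 245, 246, 247, 257, 258, 276, 277]
194 [215, 216, 245, 246, 247, 256, 257, 276, 277]
(np.float64(-23.99), np.float64(-35.2)) (np.float64(0.54), np.float64(-35.2)) (np.float64(24.67), np.float64(-35.2)) (np.float64(0.71), np.float64(-44.2))
```

Seam wall at column ≈246 and the blade's flat right on it or just on the cover side. I'll go down gently and feel.

Call:
{"method": "jog_arm", "body": {
  "rows": [
    {"fingers": 10, "x": 0, "y": 0, "z": 1, "ax": 0, "ay": 0, "az": 0},
    {"fingers": 10, "x": 0, "y": 0, "z": 1, "ax": 0, "ay": 0, "az": 0},
    {"fingers": 10, "x": 0, "y": 0, "z": 1, "ax": 0, "ay": 0, "az": 0},
    {"fingers": 10, "x": 0, "y": 0, "z": 1, "ax": 0, "ay": 0, "az": 0},
    {"fingers": 10, "x": 0, "y": 0, "z": 1, "ax": 0, "ay": 0, "az": 0},
    {"fingers": 10, "x": 0, "y": 0, "z": 1, "ax": 0, "ay": 0, "az": 0},
    {"fingers": 10, "x": 0, "y": 0, "z": 1, "ax": 0, "ay": 0, "az": 0},
    {"fingers": 10, "x": 0, "y": 0, "z": 0, "ax": 0, "ay": 0, "az": 0}
  ],
  "force": 100
}}

```text
t: 8.75
eef_pos: [0.5604, 0.1156, 0.1689]
tool_rot: [-0.0, 0.622, 0.783, -0.0]
contact_force: [-0.3, -0.3, -1.7]
gripper_width: 0.247
grasp_force: 98.1
```

```bash
python3 -c "
from h import *
where()"
```

```text
t 8.75 w 0.94 y -43.47 D 3.89 phi 103.12 tilt [-0.0004 -0.0001] F x -0.4 y -0.2 z -1.7
```

Call:
{"method": "jog_arm", "body": {
  "rows": [
    {"fingers": 10, "x": 0, "y": 0, "z": 0.8, "ax": 0, "ay": 0, "az": 0},
    {"fingers": 10, "x": 0, "y": 0, "z": 0.8, "ax": 0, "ay": 0, "az": 0},
    {"fingers": 10, "x": 0, "y": 0, "z": 0.8, "ax": 0, "ay": 0, "az": 0},
    {"fingers": 10, "x": 0, "y": 0, "z": 0.8, "ax": 0, "ay": 0, "az": 0},
    {"fingers": 10, "x": 0, "y": 0, "z": 0.8, "ax": 0, "ay": 0, "az": 0},
    {"fingers": 10, "x": 0, "y": 0, "z": 0.8, "ax": 0, "ay": 0, "az": 0},
    {"fingers": 10, "x": 0, "y": 0, "z": 0.8, "ax": 0, "ay": 0, "az": 0},
    {"fingers": 10, "x": 0, "y": 0, "z": 0.8, "ax": 0, "ay": 0, "az": 0}
  ],
  "force": 100
}}

```text
t: 9.55
eef_pos: [0.5601, 0.1155, 0.1625]
tool_rot: [-0.0, 0.622, 0.783, -0.0]
contact_force: [-2.6, -0.7, 1.1]
gripper_width: 0.241
grasp_force: 98.6
```

```bash
python3 -c "
from h import *
where()"
```

```text
t 9.55 w 0.58 y -43.49 D 10.28 phi 103.12 tilt [-0.0012 -0.0002] F x -2.7 y -0.1 z 1.1
```

Call:
{"method": "jog_arm", "body": {
  "rows": [
    {"fingers": 10, "x": 0, "y": 0, "z": 0.9, "ax": 0, "ay": 0, "az": 0},
    {"fingers": 10, "x": 0, "y": 0, "z": 0.9, "ax": 0, "ay": 0, "az": 0},
    {"fingers": 10, "x": 0, "y": 0, "z": 0.9, "ax": 0, "ay": 0, "az": 0},
    {"fingers": 10, "x": 0, "y": 0, "z": 0.9, "ax": 0, "ay": 0, "az": 0},
    {"fingers": 10, "x": 0, "y": 0, "z": 0.9, "ax": 0, "ay": 0, "az": 0},
    {"fingers": 10, "x": 0, "y": 0, "z": 0.9, "ax": 0, "ay": 0, "az": 0},
    {"fingers": 10, "x": 0, "y": 0, "z": 0.9, "ax": 0, "ay": 0, "az": 0},
    {"fingers": 10, "x": 0, "y": 0, "z": 0.9, "ax": 0, "ay": 0, "az": 0}
  ],
  "force": 100
}}

```text
t: 10.35
eef_pos: [0.5597, 0.1153, 0.1554]
tool_rot: [-0.001, 0.622, 0.783, -0.001]
contact_force: [-6.3, -2.5, 4.9]
gripper_width: 0.249
grasp_force: 99.0
```

```bash
python3 -c "
from h import *
where()"
```

```text
t 10.35 w 0.19 y -43.58 D 17.41 phi 103.12 tilt [-0.002  -0.0003] F x -6.7 y -1.0 z 4.9
```

```bash
cat >> h.py <<'E'
def gaps(w,K,ys,n=0):
    im=cv2.cvtColor(w,cv2.COLOR_BGR2LAB).astype(np.float32); out=[]
    for y in ys:
        res=[]
        for lo,hi in ((-30,-18),(18,36)):
            xs=np.arange(lo,hi,.1); acc=0
            for dy in np.arange(-2,2.1,.5):
                P=np.array([proj(K,[*(C+ex*x/1000+ey*(y+dy)/1000),.1]) for x in xs],np.float32)
                acc=acc+cv2.remap(im,P[None,:,0],P[None,:,1],cv2.INTER_LINEAR)[0]
            acc=cv2.GaussianBlur(acc/9,(1,21),4); d=np.linalg.norm(np.gradient(acc,axis=0),axis=1)
            res.append((xs[d[5:-5].argmax()+5],d[5:-5].max()))
        out.append((y,round(res[0][0],1),round(res[1][0],1),round(res[1][0]-res[0][0],1)))
    return out
E
python3 - <<'E'
from h import *
import pickle
ys=[-55,-45,-35,-25,-15,0,10,20,30,40,50]
for f in('w2','w6'):
    w,K=pickle.load(open(f+'.pkl','rb')); print(f,gaps(w,K,ys))
w,K=cam('wrist'); print(gaps(w,K,ys)); where()
E
```

```text
w2 [(-55, np.float64(-24.5), np.float64(23.9), np.float64(48.4)), (-45, np.float64(-24.6), np.float64(23.7), np.float64(48.3)), (-35, np.float64(-24.6), np.float64(23.7), np.float64(48.3)), (-25, np.float64(-24.6), np.float64(23.7), np.float64(48.3)), (-15, np.float64(-27.0), np.float64(23.7), np.float64(50.7)), (0, np.float64(-24.7), np.float64(23.9), np.float64(48.6)), (10, np.float64(-28.9), np.float64(23.8), np.float64(52.7)), (20, np.float64(-26.8), np.float64(26.3), np.float64(53.1)), (30, np.float64(-27.0), np.float64(26.8), np.float64(53.8)), (40, np.float64(-24.5), np.float64(23.6), np.float64(48.1)), (50, np.float64(-24.8), np.float64(23.5), np.float64(48.3))]
w6 [(-55, np.float64(-24.4), np.float64(23.9), np.float64(48.3)), (-45, np.float64(-24.9), np.float64(24.7), np.float64(49.6)), (-35, np.float64(-28.0), np.float64(24.0), np.float64(52.0)), (-25, np.float64(-24.7), np.float64(23.9), np.float64(48.6)), (-15, np.float64(-24.8), np.float64(22.6), np.float64(47.4)), (0, np.float64(-24.7), np.float64(24.5), np.float64(49.2)), (10, np.float64(-24.9), np.float64(24.3), np.fl
[... 321 characters left out ...]
(-45, np.float64(-24.7), np.float64(24.9), np.float64(49.6)), (-35, np.float64(-24.4), np.float64(24.4), np.float64(48.8)), (-25, np.float64(-24.5), np.float64(24.1), np.float64(48.6)), (-15, np.float64(-24.6), np.float64(23.7), np.float64(48.3)), (0, np.float64(-24.5), np.float64(24.6), np.float64(49.1)), (10, np.float64(-26.3), np.float64(24.4), np.float64(50.7)), (20, np.float64(-24.5), np.float64(24.2), np.float64(48.7)), (30, np.float64(-24.4), np.float64(24.4), np.float64(48.8)), (40, np.float64(-24.7), np.float64(29.2), np.float64(53.9)), (50, np.float64(-27.5), np.float64(24.0), np.float64(51.5))]
t 10.40 w 0.16 y -43.59 D 17.56 phi 103.12 tilt [-0.002  -0.0004] F x -6.5 y -0.0 z 2.5
```

Call:
{"method": "jog_arm", "body": {
  "rows": [
    {"fingers": 10, "x": 0, "y": 0, "z": 0.6, "ax": 0, "ay": 0, "az": 0},
    {"fingers": 10, "x": 0, "y": 0, "z": 0.6, "ax": 0, "ay": 0, "az": 0},
    {"fingers": 10, "x": 0, "y": 0, "z": 0.6, "ax": 0, "ay": 0, "az": 0},
    {"fingers": 10, "x": 0, "y": 0, "z": 0.6, "ax": 0, "ay": 0, "az": 0},
    {"fingers": 10, "x": 0, "y": 0, "z": 0.6, "ax": 0, "ay": 0, "az": 0},
    {"fingers": 10, "x": 0, "y": 0, "z": 0.6, "ax": 0, "ay": 0, "az": 0},
    {"fingers": 10, "x": 0, "y": 0, "z": 0.6, "ax": 0, "ay": 0, "az": 0},
    {"fingers": 10, "x": 0, "y": 0, "z": 0, "ax": 0, "ay": 0, "az": 0}
  ],
  "force": 120
}}

```text
t: 11.2
eef_pos: [0.5598, 0.1153, 0.1511]
tool_rot: [-0.001, 0.622, 0.783, -0.001]
contact_force: [-6.3, -1.5, 2.9]
gripper_width: 0.245
grasp_force: 117.3
```

```bash
python3 - <<'E'
from h import *
ys=[-55,-45,-35,-25,-15,0,10,20,30,40,50]
where(); w,K=cam('wrist'); print([(g[0],float(g[1]),float(g[2])) for g in gaps(w,K,ys)])
E
```

```text
t 11.20 w 0.20 y -43.60 D 21.70 phi 103.12 tilt [-0.0019 -0.0004] F x -6.5 y -0.1 z 2.9
[(-55, -24.5, 25.7), (-45, -24.6, 26.1), (-35, -24.4, 25.3), (-25, -24.5, 25.2), (-15, -24.5, 25.6), (0, -24.2, 25.1), (10, -24.3, 24.8), (20, -24.4, 24.5), (30, -24.4, 24.8), (40, -24.7, 29.0), (50, -27.2, 23.8)]
```

Call:
{"method": "jog_arm", "body": {
  "rows": [
    {"fingers": 10, "x": 0, "y": 0, "z": 0.6, "ax": 0, "ay": 0, "az": 0},
    {"fingers": 10, "x": 0, "y": 0, "z": 0.6, "ax": 0, "ay": 0, "az": 0},
    {"fingers": 10, "x": 0, "y": 0, "z": 0.6, "ax": 0, "ay": 0, "az": 0},
    {"fingers": 10, "x": 0, "y": 0, "z": 0.6, "ax": 0, "ay": 0, "az": 0},
    {"fingers": 10, "x": 0, "y": 0, "z": 0.6, "ax": 0, "ay": 0, "az": 0},
    {"fingers": 10, "x": 0, "y": 0, "z": 0.6, "ax": 0, "ay": 0, "az": 0},
    {"fingers": 10, "x": 0, "y": 0, "z": 0.4, "ax": 0, "ay": 0, "az": 0},
    {"fingers": 10, "x": 0, "y": 0, "z": 0, "ax": 0, "ay": 0, "az": 0}
  ],
  "force": 120
}}

```text
t: 12.05
eef_pos: [0.5597, 0.1152, 0.1471]
tool_rot: [-0.001, 0.622, 0.783, -0.001]
contact_force: [-5.9, -2.5, 2.4]
gripper_width: 0.246
grasp_force: 117.4
```

```bash
python3 - <<'E'
from h import *
ys=[-55,-45,-35,-25,-15,0,10,20,30,40,50]
where(); w,K=cam('wrist'); print([(g[0],float(g[1]),float(g[2])) for g in gaps(w,K,ys)])
where()
E
```

```text
t 12.05 w 0.18 y -43.69 D 25.69 phi 103.12 tilt [-0.0019 -0.0005] F x -6.3 y -1.2 z 2.4
[(-55, -24.5, 20.2), (-45, -24.5, 26.8), (-35, -24.4, 19.1), (-25, -24.5, 19.0), (-15, -24.4, 25.0), (0, -24.2, 25.3), (10, -24.3, 25.1), (20, -26.0, 24.8), (30, -24.3, 24.4), (40, -24.5, 29.0), (50, -26.9, 23.8)]
t 12.10 w 0.17 y -43.65 D 25.69 phi 103.12 tilt [-0.0019 -0.0005] F x -5.8 y -0.9 z 3.0
```

Call:
{"method": "jog_arm", "body": {
  "rows": [
    {"fingers": 10, "x": 0, "y": 0, "z": -4, "ax": 0, "ay": 0, "az": 0},
    {"fingers": 10, "x": 0, "y": 0, "z": -7, "ax": 0, "ay": 0, "az": 0},
    {"fingers": 10, "x": 0, "y": 0, "z": -9, "ax": 0, "ay": 0, "az": 0},
    {"fingers": 10, "x": 0, "y": 0, "z": -9, "ax": 0, "ay": 0, "az": 0},
    {"fingers": 10, "x": 0, "y": 0, "z": -7, "ax": 0, "ay": 0, "az": 0},
    {"fingers": 10, "x": 2, "y": 0, "z": -2, "ax": 0, "ay": 0, "az": 0},
    {"fingers": 10, "x": 9, "y": 0, "z": 0, "ax": 0, "ay": 0, "az": 0},
    {"fingers": 10, "x": 13, "y": 0, "z": 0, "ax": 0, "ay": 0, "az": 0}
  ],
  "force": 120
}}

```text
t: 12.9
eef_pos: [0.5549, 0.1394, 0.1852]
tool_rot: [-0.0, 0.622, 0.783, -0.0]
contact_force: [-0.4, 0.2, -1.7]
gripper_width: 0.246
grasp_force: 117.7
```

Call:
{"method": "jog_arm", "body": {
  "rows": [
    {"fingers": 10, "x": 15, "y": 0, "z": 0, "ax": 0, "ay": 0, "az": 0},
    {"fingers": 10, "x": 15, "y": 0, "z": 0, "ax": 0, "ay": 0, "az": 0},
    {"fingers": 10, "x": 13, "y": 0, "z": 0, "ax": 0, "ay": 0, "az": 0},
    {"fingers": 10, "x": 10, "y": 0, "z": 0, "ax": 0, "ay": 0, "az": 0},
    {"fingers": 10, "x": 6, "y": 0, "z": 2, "ax": 0, "ay": 0, "az": 0},
    {"fingers": 10, "x": 2.5, "y": 0, "z": 3, "ax": 0, "ay": 0, "az": 0},
    {"fingers": 10, "x": 0, "y": 0, "z": 3, "ax": 0, "ay": 0, "az": 0},
    {"fingers": 10, "x": 0, "y": 0, "z": 0, "ax": 0, "ay": 0, "az": 0}
  ],
  "force": 120
}}

```text
t: 13.7
eef_pos: [0.541, 0.1981, 0.1767]
tool_rot: [-0.0, 0.622, 0.783, -0.001]
contact_force: [-0.2, 0.0, -1.7]
gripper_width: 0.242
grasp_force: 117.7
```

```bash
python3 - <<'E'
from h import *
import pickle
ys=[-55,-45,-35,-25,-15,0,10,20,30,40,50]
where(); w,K=cam('wrist'); print([(g[0],float(g[1]),float(g[2])) for g in gaps(w,K,ys)])
where(); pickle.dump((w,K),open('w7.pkl','wb'))
g=cv2.cvtColor(w,cv2.COLOR_BGR2GRAY).astype(int)
for yy in (52,50,48,46,44):
    xs=np.arange(-6,9,.5); print(yy,[g[int(round(v)),int(round(u))] for u,v in [proj(K,[*(C+ex*x/1000+ey*yy/1000),.1]) for x in xs]])
E
```

```text
t 13.70 w 0.69 y 41.26 D -3.86 phi 103.07 tilt [-0.0009 -0.0009] F x -0.2 y 0.1 z -1.7
[(-55, -21.1, 31.8), (-45, -21.2, 31.6), (-35, -20.0, 30.4), (-25, -22.3, 33.3), (-15, -29.1, 26.5), (0, -25.3, 24.0), (10, -25.0, 22.4), (20, -24.8, 22.8), (30, -24.9, 24.0), (40, -24.8, 23.9), (50, -25.0, 23.6)]
t 13.75 w 0.87 y 41.21 D -4.16 phi 103.06 tilt [-0.0005 -0.0006] F x -0.2 y -0.0 z -1.6
52 [np.int64(168), np.int64(168), np.int64(167), np.int64(167), np.int64(167), np.int64(167), np.int64(163), np.int64(159), np.int64(159), np.int64(142), np.int64(124), np.int64(124), np.int64(97), np.int64(82), np.int64(82), np.int64(87), np.int64(87), np.int64(87), np.int64(90), np.int64(90), np.int64(99), np.int64(103), np.int64(103), np.int64(101), np.int64(101), np.int64(104), np.int64(103), np.int64(103), np.int64(103), np.int64(105)]
50 [np.int64(169), np.int64(169), np.int64(169), np.int64(169), np.int64(168), np.int64(168), np.int64(167), np.int64(161), np.int64(161), np.int64(146), np.int64(122), np.int64(122), np.int64(94), np.int64(80), np.int64(80), np.int64(84), np.int64(84), np.int64(87)
[... 813 characters left out ...]
4(93), np.int64(83), np.int64(83), np.int64(82), np.int64(82), np.int64(87), np.int64(88), np.int64(88), np.int64(99), np.int64(102), np.int64(102), np.int64(103), np.int64(103), np.int64(103), np.int64(120), np.int64(120), np.int64(150), np.int64(166)]
44 [np.int64(165), np.int64(165), np.int64(164), np.int64(164), np.int64(161), np.int64(158), np.int64(158), np.int64(159), np.int64(159), np.int64(146), np.int64(127), np.int64(127), np.int64(103), np.int64(92), np.int64(92), np.int64(93), np.int64(93), np.int64(93), np.int64(92), np.int64(92), np.int64(100), np.int64(111), np.int64(111), np.int64(124), np.int64(124), np.int64(129), np.int64(153), np.int64(153), np.int64(163), np.int64(169)]
```

Call:
{"method": "jog_arm", "body": {
  "rows": [
    {"fingers": 10, "x": 0, "y": 0, "z": 1.2, "ax": 0, "ay": 0, "az": 0},
    {"fingers": 10, "x": 0, "y": 0, "z": 1.2, "ax": 0, "ay": 0, "az": 0},
    {"fingers": 10, "x": 0, "y": 0, "z": 1.2, "ax": 0, "ay": 0, "az": 0},
    {"fingers": 10, "x": 0, "y": 0, "z": 1.2, "ax": 0, "ay": 0, "az": 0},
    {"fingers": 10, "x": 0, "y": 0, "z": 1.2, "ax": 0, "ay": 0, "az": 0},
    {"fingers": 10, "x": 0, "y": 0, "z": 1.2, "ax": 0, "ay": 0, "az": 0},
    {"fingers": 10, "x": 0, "y": 0, "z": 1.2, "ax": 0, "ay": 0, "az": 0},
    {"fingers": 10, "x": 0, "y": 0, "z": 0, "ax": 0, "ay": 0, "az": 0}
  ],
  "force": 120
}}

```text
t: 14.55
eef_pos: [0.541, 0.1989, 0.1686]
tool_rot: [-0.0, 0.622, 0.783, -0.0]
contact_force: [0.7, 0.6, -2.0]
gripper_width: 0.24
grasp_force: 117.7
```

```bash
python3 -c "
from h import *
where()"
```

```text
t 14.55 w 0.85 y 42.02 D 4.15 phi 103.13 tilt [-0.0005 -0.0002] F x 0.8 y 0.4 z -2.0
```

Call:
{"method": "jog_arm", "body": {
  "rows": [
    {"fingers": 10, "x": 0, "y": 0, "z": 1, "ax": 0, "ay": 0, "az": 0},
    {"fingers": 10, "x": 0, "y": 0, "z": 1, "ax": 0, "ay": 0, "az": 0},
    {"fingers": 10, "x": 0, "y": 0, "z": 1, "ax": 0, "ay": 0, "az": 0},
    {"fingers": 10, "x": 0, "y": 0, "z": 1, "ax": 0, "ay": 0, "az": 0},
    {"fingers": 10, "x": 0, "y": 0, "z": 1, "ax": 0, "ay": 0, "az": 0},
    {"fingers": 10, "x": 0, "y": 0, "z": 1, "ax": 0, "ay": 0, "az": 0},
    {"fingers": 10, "x": 0, "y": 0, "z": 1, "ax": 0, "ay": 0, "az": 0},
    {"fingers": 10, "x": 0, "y": 0, "z": 1, "ax": 0, "ay": 0, "az": 0}
  ],
  "force": 120
}}

```text
t: 15.35
eef_pos: [0.5405, 0.1987, 0.1606]
tool_rot: [-0.0, 0.622, 0.783, -0.001]
contact_force: [-5.9, -1.5, 1.7]
gripper_width: 0.24
grasp_force: 118.1
```

Call:
{"method": "jog_arm", "body": {
  "rows": [
    {"fingers": 10, "x": 0, "y": 0, "z": 0.8, "ax": 0, "ay": 0, "az": 0},
    {"fingers": 10, "x": 0, "y": 0, "z": 0.8, "ax": 0, "ay": 0, "az": 0},
    {"fingers": 10, "x": 0, "y": 0, "z": 0.8, "ax": 0, "ay": 0, "az": 0},
    {"fingers": 10, "x": 0, "y": 0, "z": 0.8, "ax": 0, "ay": 0, "az": 0},
    {"fingers": 10, "x": 0, "y": 0, "z": 0.8, "ax": 0, "ay": 0, "az": 0},
    {"fingers": 10, "x": 0, "y": 0, "z": 0.8, "ax": 0, "ay": 0, "az": 0},
    {"fingers": 10, "x": 0, "y": 0, "z": 0.8, "ax": 0, "ay": 0, "az": 0},
    {"fingers": 10, "x": 0, "y": 0, "z": 0.8, "ax": 0, "ay": 0, "az": 0}
  ],
  "force": 120
}}

```text
t: 16.15
eef_pos: [0.5402, 0.1987, 0.1544]
tool_rot: [-0.001, 0.622, 0.783, -0.001]
contact_force: [-6.6, -0.5, 4.4]
gripper_width: 0.244
grasp_force: 118.4
```

```bash
python3 - <<'E'
from h import *
ys=[0,5,10,15,20,25,30,35,40,45,50,55]
where(); w,K=cam('wrist'); print([(g[0],float(g[1]),float(g[2])) for g in gaps(w,K,ys)])
E
```

```text
t 16.15 w 0.05 y 42.04 D 18.43 phi 103.13 tilt [-0.0022 -0.0004] F x -6.5 y 1.0 z 4.4
[(0, -26.1, 23.5), (5, -24.8, 22.8), (10, -23.4, 21.8), (15, -22.1, 21.0), (20, -24.6, 22.4), (25, -24.5, 21.3), (30, -24.5, 20.7), (35, -24.6, 20.7), (40, -24.6, 24.3), (45, -24.6, 24.2), (50, -24.7, 24.0), (55, -24.7, 23.9)]
```

Call:
{"method": "jog_arm", "body": {
  "rows": [
    {"fingers": 10, "x": 0, "y": 0, "z": 0.9, "ax": 0, "ay": 0, "az": 0},
    {"fingers": 10, "x": 0, "y": 0, "z": 0.9, "ax": 0, "ay": 0, "az": 0},
    {"fingers": 10, "x": 0, "y": 0, "z": 0.9, "ax": 0, "ay": 0, "az": 0},
    {"fingers": 10, "x": 0, "y": 0, "z": 0.9, "ax": 0, "ay": 0, "az": 0},
    {"fingers": 10, "x": 0, "y": 0, "z": 0.9, "ax": 0, "ay": 0, "az": 0},
    {"fingers": 10, "x": 0, "y": 0, "z": 0.9, "ax": 0, "ay": 0, "az": 0},
    {"fingers": 10, "x": 0, "y": 0, "z": 0.9, "ax": 0, "ay": 0, "az": 0},
    {"fingers": 10, "x": 0, "y": 0, "z": 0.9, "ax": 0, "ay": 0, "az": 0}
  ],
  "force": 120
}}

```text
t: 17.0
eef_pos: [0.5402, 0.1988, 0.1472]
tool_rot: [-0.001, 0.622, 0.783, -0.001]
contact_force: [-7.6, -1.4, 4.2]
gripper_width: 0.245
grasp_force: 118.4
```

```bash
python3 - <<'E'
from h import *
ys=[-10,0,5,10,15,20,25,30,35,40,45,50,55]
where(); w,K=cam('wrist'); print([(g[0],float(g[1]),float(g[2])) for g in gaps(w,K,ys)])
E
```

```text
t 17.00 w 0.08 y 42.11 D 25.56 phi 103.13 tilt [-0.0021 -0.0003] F x -7.7 y 0.4 z 4.2
[(-10, -27.8, 25.7), (0, -25.8, 26.0), (5, -24.8, 22.7), (10, -23.4, 24.3), (15, -22.1, 21.1), (20, -26.4, 20.3), (25, -24.4, 21.6), (30, -24.5, 20.3), (35, -24.5, 20.1), (40, -24.4, 25.9), (45, -24.6, 26.0), (50, -24.6, 20.3), (55, -24.5, 19.3)]
```

Call:
{"method": "jog_arm", "body": {
  "rows": [
    {"fingers": 10, "x": 0, "y": 0, "z": 1.1, "ax": 0, "ay": 0, "az": 0},
    {"fingers": 10, "x": 0, "y": 0, "z": 1.1, "ax": 0, "ay": 0, "az": 0},
    {"fingers": 10, "x": 0, "y": 0, "z": 1.1, "ax": 0, "ay": 0, "az": 0},
    {"fingers": 10, "x": 0, "y": 0, "z": 1.1, "ax": 0, "ay": 0, "az": 0},
    {"fingers": 10, "x": 0, "y": 0, "z": 1.1, "ax": 0, "ay": 0, "az": 0},
    {"fingers": 10, "x": 0, "y": 0, "z": 1.1, "ax": 0, "ay": 0, "az": 0},
    {"fingers": 10, "x": 0, "y": 0, "z": 1.1, "ax": 0, "ay": 0, "az": 0},
    {"fingers": 10, "x": 0, "y": 0, "z": 1, "ax": 0, "ay": 0, "az": 0}
  ],
  "force": 120
}}

```text
t: 17.85
eef_pos: [0.5401, 0.1989, 0.1385]
tool_rot: [-0.001, 0.622, 0.783, -0.001]
contact_force: [-7.3, -1.2, 4.0]
gripper_width: 0.239
grasp_force: 118.5
```

```bash
python3 - <<'E'
from h import *
ys=[-10,0,5,10,15,20,25,30,35,40,42,44,46,48,50,55]
where(); w,K=cam('wrist'); print([(g[0],float(g[1]),float(g[2])) for g in gaps(w,K,ys)])
E
```

```text
t 17.85 w 0.05 y 42.23 D 34.32 phi 103.13 tilt [-0.0022 -0.0002] F x -7.4 y 0.5 z 4.0
[(-10, -26.1, 25.7), (0, -18.7, 27.4), (5, -24.2, 25.1), (10, -23.4, 24.2), (15, -22.1, 21.2), (20, -28.4, 20.3), (25, -25.9, 19.5), (30, -24.3, 20.7), (35, -24.4, 19.4), (40, -24.4, 19.5), (42, -24.4, 19.5), (44, -24.4, 19.4), (46, -24.4, 19.4), (48, -24.4, 19.6), (50, -24.5, 28.2), (55, -24.5, 28.4)]
```

Call:
{"method": "jog_arm", "body": {
  "rows": [
    {"fingers": 10, "x": 0, "y": 0, "z": -4, "ax": 0, "ay": 0, "az": 0},
    {"fingers": 10, "x": 0, "y": 0, "z": -8, "ax": 0, "ay": 0, "az": 0},
    {"fingers": 10, "x": 0, "y": 0, "z": -10, "ax": 0, "ay": 0, "az": 0},
    {"fingers": 10, "x": 0, "y": 0, "z": -10, "ax": 0, "ay": 0, "az": 0},
    {"fingers": 10, "x": 0, "y": 0, "z": -8, "ax": 0, "ay": 0, "az": 0},
    {"fingers": 10, "x": 0, "y": 0, "z": -5, "ax": 0, "ay": 0, "az": 0},
    {"fingers": 10, "x": -5, "y": 0.5, "z": 0, "ax": 0, "ay": 0, "az": 0},
    {"fingers": 10, "x": -12, "y": 0.5, "z": 0, "ax": 0, "ay": 0, "az": 0}
  ],
  "force": 120
}}

```text
t: 18.7
eef_pos: [0.5459, 0.1832, 0.1835]
tool_rot: [-0.0, 0.621, 0.784, 0.0]
contact_force: [-0.0, 1.0, -1.2]
gripper_width: 0.24
grasp_force: 117.8
```

Call:
{"method": "jog_arm", "body": {
  "rows": [
    {"fingers": 10, "x": -15, "y": 0, "z": 0, "ax": 0, "ay": 0, "az": 0},
    {"fingers": 10, "x": -15, "y": 0, "z": 0, "ax": 0, "ay": 0, "az": 0},
    {"fingers": 10, "x": -14, "y": 0, "z": 0, "ax": 0, "ay": 0, "az": 0},
    {"fingers": 10, "x": -12, "y": 0, "z": 0, "ax": 0, "ay": 0, "az": 0},
    {"fingers": 10, "x": -8, "y": 0, "z": 2, "ax": 0, "ay": 0, "az": 0},
    {"fingers": 10, "x": -3, "y": 0, "z": 2, "ax": 0, "ay": 0, "az": 0},
    {"fingers": 10, "x": 0, "y": 0, "z": 2, "ax": 0, "ay": 0, "az": 0},
    {"fingers": 10, "x": 0, "y": 0, "z": 0, "ax": 0, "ay": 0, "az": 0}
  ],
  "force": 120
}}

```text
t: 19.5
eef_pos: [0.5609, 0.118, 0.1771]
tool_rot: [-0.0, 0.621, 0.784, -0.0]
contact_force: [0.5, -0.2, -1.5]
gripper_width: 0.24
grasp_force: 117.8
```

```bash
python3 - <<'E'
from h import *
import pickle
ys=[-55,-45,-35,-25,-15,0,10,20,30,40,45]
where(); w,K=cam('wrist'); print([(g[0],float(g[1]),float(g[2])) for g in gaps(w,K,ys)])
where()
E
```

```text
t 19.50 w 1.90 y -41.19 D -4.30 phi 103.18 tilt [-0.0009  0.0001] F x 0.4 y -0.3 z -1.5
[(-55, -24.5, 26.1), (-45, -24.8, 26.6), (-35, -27.8, 26.6), (-25, -24.4, 27.0), (-15, -24.9, 23.0), (0, -24.8, 27.6), (10, -24.7, 28.2), (20, -24.8, 28.2), (30, -24.8, 28.7), (40, -24.6, 29.1), (45, -24.8, 29.0)]
t 19.55 w 2.00 y -41.04 D -4.49 phi 103.20 tilt [-0.0006  0.0002] F x -0.4 y 0.7 z -1.5
```

Call:
{"method": "jog_arm", "body": {
  "rows": [
    {"fingers": 10, "x": 0, "y": 0, "z": 1.5, "ax": 0, "ay": 0, "az": 0},
    {"fingers": 10, "x": 0, "y": 0, "z": 1.5, "ax": 0, "ay": 0, "az": 0},
    {"fingers": 10, "x": 0, "y": 0, "z": 1.5, "ax": 0, "ay": 0, "az": 0},
    {"fingers": 10, "x": 0, "y": 0, "z": 1.5, "ax": 0, "ay": 0, "az": 0},
    {"fingers": 10, "x": 0, "y": 0, "z": 1.5, "ax": 0, "ay": 0, "az": 0},
    {"fingers": 10, "x": 0, "y": 0, "z": 1.5, "ax": 0, "ay": 0, "az": 0},
    {"fingers": 10, "x": 0, "y": 0, "z": 1.5, "ax": 0, "ay": 0, "az": 0},
    {"fingers": 10, "x": 0, "y": 0, "z": 1.5, "ax": 0, "ay": 0, "az": 0}
  ],
  "force": 120
}}

```text
t: 20.35
eef_pos: [0.5612, 0.1173, 0.1655]
tool_rot: [-0.0, 0.622, 0.783, -0.0]
contact_force: [0.4, -0.1, -1.4]
gripper_width: 0.242
grasp_force: 117.8
```

Call:
{"method": "jog_arm", "body": {
  "rows": [
    {"fingers": 10, "x": 0, "y": 0, "z": 1.1, "ax": 0, "ay": 0, "az": 0},
    {"fingers": 10, "x": 0, "y": 0, "z": 1.1, "ax": 0, "ay": 0, "az": 0},
    {"fingers": 10, "x": 0, "y": 0, "z": 1.1, "ax": 0, "ay": 0, "az": 0},
    {"fingers": 10, "x": 0, "y": 0, "z": 1.1, "ax": 0, "ay": 0, "az": 0},
    {"fingers": 10, "x": 0, "y": 0, "z": 1.1, "ax": 0, "ay": 0, "az": 0},
    {"fingers": 10, "x": 0, "y": 0, "z": 1.1, "ax": 0, "ay": 0, "az": 0},
    {"fingers": 10, "x": 0, "y": 0, "z": 1.1, "ax": 0, "ay": 0, "az": 0},
    {"fingers": 10, "x": 0, "y": 0, "z": 1.1, "ax": 0, "ay": 0, "az": 0}
  ],
  "force": 120
}}

```text
t: 21.15
eef_pos: [0.5606, 0.1172, 0.1565]
tool_rot: [-0.0, 0.622, 0.783, -0.001]
contact_force: [-4.4, -1.6, 0.5]
gripper_width: 0.246
grasp_force: 118.1
```

Call:
{"method": "jog_arm", "body": {
  "rows": [
    {"fingers": 10, "x": 0, "y": 0, "z": 1.1, "ax": 0, "ay": 0, "az": 0},
    {"fingers": 10, "x": 0, "y": 0, "z": 1.1, "ax": 0, "ay": 0, "az": 0},
    {"fingers": 10, "x": 0, "y": 0, "z": 1.1, "ax": 0, "ay": 0, "az": 0},
    {"fingers": 10, "x": 0, "y": 0, "z": 1.1, "ax": 0, "ay": 0, "az": 0},
    {"fingers": 10, "x": 0, "y": 0, "z": 1.1, "ax": 0, "ay": 0, "az": 0},
    {"fingers": 10, "x": 0, "y": 0, "z": 1.1, "ax": 0, "ay": 0, "az": 0},
    {"fingers": 10, "x": 0, "y": 0, "z": 1.1, "ax": 0, "ay": 0, "az": 0},
    {"fingers": 10, "x": 0, "y": 0, "z": 1.1, "ax": 0, "ay": 0, "az": 0}
  ],
  "force": 120
}}

```text
t: 21.95
eef_pos: [0.5595, 0.1169, 0.1475]
tool_rot: [-0.001, 0.622, 0.783, -0.001]
contact_force: [-7.2, -1.8, 3.2]
gripper_width: 0.242
grasp_force: 118.4
```

```bash
python3 - <<'E'
from h import *
ys=[-55,-50,-45,-40,-35,-25,-15,0,10,20,30,40,45]
where(); w,K=cam('wrist'); print([(g[0],float(g[1]),float(g[2])) for g in gaps(w,K,ys)])
E
```

```text
t 21.95 w 0.35 y -42.02 D 25.31 phi 103.12 tilt [-0.0038 -0.0007] F x -7.5 y -0.1 z 3.2
[(-55, -24.5, 20.6), (-50, -24.5, 20.2), (-45, -24.5, 26.6), (-40, -24.6, 26.6), (-35, -24.4, 26.7), (-25, -24.5, 21.0), (-15, -24.4, 26.6), (0, -24.3, 27.6), (10, -25.9, 27.9), (20, -26.0, 28.1), (30, -26.0, 28.4), (40, -24.6, 29.3), (45, -24.4, 30.0)]
```

Call:
{"method": "jog_arm", "body": {
  "rows": [
    {"fingers": 10, "x": 0, "y": 0, "z": 1.1, "ax": 0, "ay": 0, "az": 0},
    {"fingers": 10, "x": 0, "y": 0, "z": 1.1, "ax": 0, "ay": 0, "az": 0},
    {"fingers": 10, "x": 0, "y": 0, "z": 1.1, "ax": 0, "ay": 0, "az": 0},
    {"fingers": 10, "x": 0, "y": 0, "z": 1.1, "ax": 0, "ay": 0, "az": 0},
    {"fingers": 10, "x": 0, "y": 0, "z": 1.1, "ax": 0, "ay": 0, "az": 0},
    {"fingers": 10, "x": 0, "y": 0, "z": 1.1, "ax": 0, "ay": 0, "az": 0},
    {"fingers": 10, "x": 0, "y": 0, "z": 1.1, "ax": 0, "ay": 0, "az": 0},
    {"fingers": 10, "x": 0, "y": 0, "z": 1.1, "ax": 0, "ay": 0, "az": 0}
  ],
  "force": 120
}}

```text
t: 22.8
eef_pos: [0.5595, 0.1168, 0.1387]
tool_rot: [-0.001, 0.622, 0.783, -0.001]
contact_force: [-9.0, -1.9, 4.0]
gripper_width: 0.246
grasp_force: 118.4
```

```bash
python3 - <<'E'
from h import *
ys=[-55,-50,-45,-40,-35,-25,-15,0,10,20,30,40,45]
where(); w,K=cam('wrist'); print([(g[0],float(g[1]),float(g[2])) for g in gaps(w,K,ys)])
E
```

```text
t 22.80 w 0.32 y -42.15 D 34.07 phi 103.12 tilt [-0.0037 -0.0008] F x -9.2 y 0.2 z 4.0
[(-55, -24.4, 21.1), (-50, -24.5, 19.7), (-45, -24.5, 19.6), (-40, -24.5, 28.8), (-35, -24.4, 19.0), (-25, -24.4, 24.9), (-15, -24.3, 28.8), (0, -25.7, 28.5), (10, -25.7, 28.5), (20, -19.3, 28.7), (30, -24.3, 28.4), (40, -24.5, 29.1), (45, -26.1, 28.2)]
```

Call:
{"method": "jog_arm", "body": {
  "rows": [
    {"fingers": 10, "x": 0, "y": 0, "z": 1, "ax": 0, "ay": 0, "az": 0},
    {"fingers": 10, "x": 0, "y": 0, "z": 1, "ax": 0, "ay": 0, "az": 0},
    {"fingers": 10, "x": 0, "y": 0, "z": 1, "ax": 0, "ay": 0, "az": 0},
    {"fingers": 10, "x": 0, "y": 0, "z": 1, "ax": 0, "ay": 0, "az": 0},
    {"fingers": 10, "x": 0, "y": 0, "z": 1, "ax": 0, "ay": 0, "az": 0},
    {"fingers": 10, "x": 0, "y": 0, "z": 1, "ax": 0, "ay": 0, "az": 0},
    {"fingers": 10, "x": 0, "y": 0, "z": 1, "ax": 0, "ay": 0, "az": 0},
    {"fingers": 10, "x": 0, "y": 0, "z": 1, "ax": 0, "ay": 0, "az": 0}
  ],
  "force": 120
}}

```text
t: 23.65
eef_pos: [0.5596, 0.1167, 0.1307]
tool_rot: [-0.001, 0.622, 0.783, -0.001]
contact_force: [-7.7, -1.7, 4.1]
gripper_width: 0.24
grasp_force: 118.4
```

```bash
python3 - <<'E'
from h import *
ys=[-55,-50,-45,-40,-35,-25,-15,0,10,20,30,40,45]
where(); w,K=cam('wrist'); print([(g[0],float(g[1]),float(g[2])) for g in gaps(w,K,ys)])
E
```

```text
t 23.65 w 0.35 y -42.22 D 42.06 phi 103.12 tilt [-0.0036 -0.0009] F x -7.9 y 0.1 z 4.1
[(-55, -24.4, 20.9), (-50, -24.5, 20.1), (-45, -24.5, 19.2), (-40, -24.5, 30.6), (-35, -24.3, 30.1), (-25, -24.3, 30.0), (-15, -24.3, 29.9), (0, -25.3, 29.8), (10, -25.3, 29.4), (20, -21.4, 29.1), (30, -25.5, 28.8), (40, -24.5, 33.0), (45, -25.5, 28.2)]
```

Call:
{"method": "jog_arm", "body": {
  "rows": [
    {"fingers": 10, "x": 0, "y": 0, "z": 1, "ax": 0, "ay": 0, "az": 0},
    {"fingers": 10, "x": 0, "y": 0, "z": 1, "ax": 0, "ay": 0, "az": 0},
    {"fingers": 10, "x": 0, "y": 0, "z": -4, "ax": 0, "ay": 0, "az": 0},
    {"fingers": 10, "x": 0, "y": 0, "z": -10, "ax": 0, "ay": 0, "az": 0},
    {"fingers": 10, "x": 0, "y": 0, "z": -12, "ax": 0, "ay": 0, "az": 0},
    {"fingers": 10, "x": 0, "y": 0, "z": -14, "ax": 0, "ay": 0, "az": 0},
    {"fingers": 10, "x": 0, "y": 0, "z": -10, "ax": 0, "ay": 0, "az": 0},
    {"fingers": 10, "x": 0, "y": 0, "z": -4, "ax": 0, "ay": 0, "az": 0}
  ],
  "force": 120
}}

```text
t: 24.5
eef_pos: [0.5626, 0.1177, 0.1853]
tool_rot: [0.001, 0.622, 0.783, 0.002]
contact_force: [0.0, -0.5, -2.1]
gripper_width: 0.243
grasp_force: 117.9
```

Call:
{"method": "jog_arm", "body": {
  "rows": [
    {"fingers": 10, "x": 6, "y": 0, "z": 0, "ax": 0, "ay": 0, "az": 0},
    {"fingers": 10, "x": 12, "y": 0, "z": 0, "ax": 0, "ay": 0, "az": 0},
    {"fingers": 10, "x": 16, "y": 0, "z": 0, "ax": 0, "ay": 0, "az": 0},
    {"fingers": 10, "x": 16, "y": 0, "z": 0, "ax": 0, "ay": 0, "az": 0},
    {"fingers": 10, "x": 15, "y": 0, "z": 0, "ax": 0, "ay": 0, "az": 0},
    {"fingers": 10, "x": 11, "y": 0, "z": 0, "ax": 0, "ay": 0, "az": 0},
    {"fingers": 10, "x": 6, "y": 0, "z": 2, "ax": 0, "ay": 0, "az": 0},
    {"fingers": 10, "x": 2, "y": 0, "z": 2, "ax": 0, "ay": 0, "az": 0}
  ],
  "force": 120
}}

```text
t: 25.3
eef_pos: [0.5419, 0.2001, 0.179]
tool_rot: [-0.0, 0.621, 0.784, -0.0]
contact_force: [-0.3, 0.1, -1.7]
gripper_width: 0.241
grasp_force: 117.9
```

Call:
{"method": "jog_arm", "body": {
  "rows": [
    {"fingers": 10, "x": 0, "y": 0, "z": 1, "ax": 0, "ay": 0, "az": 0},
    {"fingers": 10, "x": 0, "y": 0, "z": 0, "ax": 0, "ay": 0, "az": 0},
    {"fingers": 10, "x": 0, "y": 0, "z": 1, "ax": 0, "ay": 0, "az": 0},
    {"fingers": 10, "x": 0, "y": 0, "z": 1, "ax": 0, "ay": 0, "az": 0},
    {"fingers": 10, "x": 0, "y": 0, "z": 1, "ax": 0, "ay": 0, "az": 0},
    {"fingers": 10, "x": 0, "y": 0, "z": 1, "ax": 0, "ay": 0, "az": 0},
    {"fingers": 10, "x": 0, "y": 0, "z": 1, "ax": 0, "ay": 0, "az": 0},
    {"fingers": 10, "x": 0, "y": 0, "z": 1, "ax": 0, "ay": 0, "az": 0}
  ],
  "force": 120
}}

```text
t: 26.1
eef_pos: [0.5422, 0.1992, 0.1721]
tool_rot: [-0.0, 0.622, 0.783, 0.0]
contact_force: [0.6, -0.3, -2.3]
gripper_width: 0.245
grasp_force: 117.9
```

```bash
python3 -c "
from h import *
where()"
```

```text
t 26.10 w 2.07 y 42.05 D 0.69 phi 103.13 tilt [-0.  0.] F x 0.5 y -0.5 z -2.3
```

Call:
{"method": "jog_arm", "body": {
  "rows": [
    {"fingers": 10, "x": 0, "y": 0, "z": 1.6, "ax": 0, "ay": 0, "az": 0},
    {"fingers": 10, "x": 0, "y": 0, "z": 1.6, "ax": 0, "ay": 0, "az": 0},
    {"fingers": 10, "x": 0, "y": 0, "z": 1.6, "ax": 0, "ay": 0, "az": 0},
    {"fingers": 10, "x": 0, "y": 0, "z": 1.6, "ax": 0, "ay": 0, "az": 0},
    {"fingers": 10, "x": 0, "y": 0, "z": 1.6, "ax": 0, "ay": 0, "az": 0},
    {"fingers": 10, "x": 0, "y": 0, "z": 1.6, "ax": 0, "ay": 0, "az": 0},
    {"fingers": 10, "x": 0, "y": 0, "z": 1.6, "ax": 0, "ay": 0, "az": 0},
    {"fingers": 10, "x": 0, "y": 0, "z": 1.6, "ax": 0, "ay": 0, "az": 0}
  ],
  "force": 120
}}

```text
t: 26.9
eef_pos: [0.5422, 0.1992, 0.1593]
tool_rot: [-0.0, 0.622, 0.783, 0.0]
contact_force: [1.2, 0.7, -1.3]
gripper_width: 0.244
grasp_force: 117.9
```

Call:
{"method": "jog_arm", "body": {
  "rows": [
    {"fingers": 10, "x": 0, "y": 0, "z": 1.2, "ax": 0, "ay": 0, "az": 0},
    {"fingers": 10, "x": 0, "y": 0, "z": 1.2, "ax": 0, "ay": 0, "az": 0},
    {"fingers": 10, "x": 0, "y": 0, "z": 1.2, "ax": 0, "ay": 0, "az": 0},
    {"fingers": 10, "x": 0, "y": 0, "z": 1.2, "ax": 0, "ay": 0, "az": 0},
    {"fingers": 10, "x": 0, "y": 0, "z": 1.2, "ax": 0, "ay": 0, "az": 0},
    {"fingers": 10, "x": 0, "y": 0, "z": 1.2, "ax": 0, "ay": 0, "az": 0},
    {"fingers": 10, "x": 0, "y": 0, "z": 1.2, "ax": 0, "ay": 0, "az": 0},
    {"fingers": 10, "x": 0, "y": 0, "z": 1.2, "ax": 0, "ay": 0, "az": 0}
  ],
  "force": 120
}}

```text
t: 27.7
eef_pos: [0.5416, 0.199, 0.1495]
tool_rot: [-0.0, 0.622, 0.783, -0.0]
contact_force: [-2.3, -0.4, 0.8]
gripper_width: 0.242
grasp_force: 118.1
```

Call:
{"method": "jog_arm", "body": {
  "rows": [
    {"fingers": 10, "x": 0, "y": 0, "z": 1.2, "ax": 0, "ay": 0, "az": 0},
    {"fingers": 10, "x": 0, "y": 0, "z": 1.2, "ax": 0, "ay": 0, "az": 0},
    {"fingers": 10, "x": 0, "y": 0, "z": 1.2, "ax": 0, "ay": 0, "az": 0},
    {"fingers": 10, "x": 0, "y": 0, "z": 1.2, "ax": 0, "ay": 0, "az": 0},
    {"fingers": 10, "x": 0, "y": 0, "z": 1.2, "ax": 0, "ay": 0, "az": 0},
    {"fingers": 10, "x": 0, "y": 0, "z": 1.2, "ax": 0, "ay": 0, "az": 0},
    {"fingers": 10, "x": 0, "y": 0, "z": 1.2, "ax": 0, "ay": 0, "az": 0},
    {"fingers": 10, "x": 0, "y": 0, "z": 1.2, "ax": 0, "ay": 0, "az": 0}
  ],
  "force": 120
}}

```text
t: 28.5
eef_pos: [0.5405, 0.1987, 0.1397]
tool_rot: [-0.001, 0.622, 0.783, -0.001]
contact_force: [-7.3, -1.2, 3.1]
gripper_width: 0.247
grasp_force: 118.5
```

```bash
python3 - <<'E'
from h import *
ys=[-10,0,10,20,25,30,35,40,42,44,46,48,50,55]
where(); w,K=cam('wrist'); print([(g[0],float(g[1]),float(g[2])) for g in gaps(w,K,ys)])
E
```

```text
t 28.50 w 0.38 y 42.01 D 33.09 phi 103.14 tilt [-0.0036 -0.0009] F x -7.3 y 0.4 z 3.1
[(-10, -19.3, 26.0), (0, -18.8, 28.0), (10, -23.0, 24.5), (20, -20.3, 22.7), (25, -25.9, 21.8), (30, -24.3, 20.9), (35, -24.4, 19.8), (40, -24.4, 19.9), (42, -24.3, 19.8), (44, -24.3, 19.4), (46, -24.4, 19.4), (48, -24.5, 19.7), (50, -24.5, 28.0), (55, -24.4, 27.9)]
```

Call:
{"method": "jog_arm", "body": {
  "rows": [
    {"fingers": 10, "x": 0, "y": 0, "z": 1.1, "ax": 0, "ay": 0, "az": 0},
    {"fingers": 10, "x": 0, "y": 0, "z": 1.1, "ax": 0, "ay": 0, "az": 0},
    {"fingers": 10, "x": 0, "y": 0, "z": 1.1, "ax": 0, "ay": 0, "az": 0},
    {"fingers": 10, "x": 0, "y": 0, "z": 1.1, "ax": 0, "ay": 0, "az": 0},
    {"fingers": 10, "x": 0, "y": 0, "z": 1.1, "ax": 0, "ay": 0, "az": 0},
    {"fingers": 10, "x": 0, "y": 0, "z": 1.1, "ax": 0, "ay": 0, "az": 0},
    {"fingers": 10, "x": 0, "y": 0, "z": 1.1, "ax": 0, "ay": 0, "az": 0},
    {"fingers": 10, "x": 0, "y": 0, "z": 1.1, "ax": 0, "ay": 0, "az": 0}
  ],
  "force": 120
}}

```text
t: 29.35
eef_pos: [0.5403, 0.1987, 0.1309]
tool_rot: [-0.001, 0.622, 0.783, -0.002]
contact_force: [-7.8, -1.8, 2.4]
gripper_width: 0.239
grasp_force: 118.5
```

Call:
{"method": "jog_arm", "body": {
  "rows": [
    {"fingers": 10, "x": 0, "y": 0, "z": 1, "ax": 0, "ay": 0, "az": 0},
    {"fingers": 10, "x": 0, "y": 0, "z": 1, "ax": 0, "ay": 0, "az": 0},
    {"fingers": 10, "x": 0, "y": 0, "z": 1, "ax": 0, "ay": 0, "az": 0},
    {"fingers": 10, "x": 0, "y": 0, "z": 0.5, "ax": 0, "ay": 0, "az": 0},
    {"fingers": 10, "x": 0, "y": 0, "z": 0, "ax": 0, "ay": 0, "az": 0},
    {"fingers": 10, "x": 0, "y": 0, "z": 0, "ax": 0, "ay": 0, "az": 0},
    {"fingers": 10, "x": 0, "y": 0, "z": 0, "ax": 0, "ay": 0, "az": 0},
    {"fingers": 10, "x": 0, "y": 0, "z": 0, "ax": 0, "ay": 0, "az": 0}
  ],
  "force": 120
}}

```text
t: 30.15
eef_pos: [0.5403, 0.1988, 0.1273]
tool_rot: [-0.001, 0.622, 0.783, -0.002]
contact_force: [-7.8, -1.7, 2.1]
gripper_width: 0.241
grasp_force: 118.5
```

```bash
python3 - <<'E'
from h import *
ys=[-10,0,10,20,25,30,35,40,42,44,46,48,50,55]
where(); w,K=cam('wrist'); print([(g[0],float(g[1]),float(g[2])) for g in gaps(w,K,ys)])
E
```

```text
t 30.15 w 0.18 y 42.12 D 45.47 phi 103.14 tilt [-0.0039 -0.0009] F x -8.0 y 0.1 z 2.1
[(-10, -27.4, 25.4), (0, -22.6, 24.3), (10, -18.8, 24.1), (20, -20.6, 20.4), (25, -19.4, 19.6), (30, -22.6, 18.8), (35, -24.2, 19.8), (40, -24.2, 18.8), (42, -24.3, 18.8), (44, -24.3, 18.9), (46, -24.3, 19.0), (48, -24.3, 31.1), (50, -24.3, 24.1), (55, -24.4, 29.1)]
```

Call:
{"method": "jog_arm", "body": {
  "rows": [
    {"fingers": 10, "x": 0, "y": 0, "z": -5, "ax": 0, "ay": 0, "az": 0},
    {"fingers": 10, "x": 0, "y": 0, "z": -10, "ax": 0, "ay": 0, "az": 0},
    {"fingers": 10, "x": 0, "y": 0, "z": -13, "ax": 0, "ay": 0, "az": 0},
    {"fingers": 10, "x": 0, "y": 0, "z": -14, "ax": 0, "ay": 0, "az": 0},
    {"fingers": 10, "x": 0, "y": 0, "z": -10, "ax": 0, "ay": 0, "az": 0},
    {"fingers": 10, "x": 0, "y": 0, "z": -5, "ax": 0, "ay": 0, "az": 0},
    {"fingers": 10, "x": -4, "y": 0, "z": -1, "ax": 0, "ay": 0, "az": 0},
    {"fingers": 10, "x": -10, "y": 0, "z": 0, "ax": 0, "ay": 0, "az": 0}
  ],
  "force": 120
}}

```text
t: 31.0
eef_pos: [0.5451, 0.1861, 0.1858]
tool_rot: [-0.0, 0.621, 0.784, 0.0]
contact_force: [-0.7, 0.7, -1.6]
gripper_width: 0.246
grasp_force: 117.9
```

Call:
{"method": "jog_arm", "body": {
  "rows": [
    {"fingers": 10, "x": -15, "y": 0, "z": 0, "ax": 0, "ay": 0, "az": 0},
    {"fingers": 10, "x": -15, "y": 0, "z": 0, "ax": 0, "ay": 0, "az": 0},
    {"fingers": 10, "x": -14, "y": 0, "z": 0, "ax": 0, "ay": 0, "az": 0},
    {"fingers": 10, "x": -12, "y": 0, "z": 0, "ax": 0, "ay": 0, "az": 0},
    {"fingers": 10, "x": -8, "y": 0, "z": 1, "ax": 0, "ay": 0, "az": 0},
    {"fingers": 10, "x": -4, "y": 0, "z": 2, "ax": 0, "ay": 0, "az": 0},
    {"fingers": 10, "x": -2, "y": 0, "z": 2, "ax": 0, "ay": 0, "az": 0},
    {"fingers": 10, "x": 0, "y": 0, "z": 0, "ax": 0, "ay": 0, "az": 0}
  ],
  "force": 120
}}

```text
t: 31.8
eef_pos: [0.561, 0.1176, 0.1804]
tool_rot: [-0.0, 0.621, 0.783, -0.0]
contact_force: [0.5, -1.7, -2.1]
gripper_width: 0.239
grasp_force: 117.9
```

```bash
python3 - <<'E'
from h import *
import pickle
ys=[-55,-50,-45,-40,-35,-30,-25,-20,-15,0,10,20,30,40,45]
where(); w,K=cam('wrist'); print([(g[0],float(g[1]),float(g[2])) for g in gaps(w,K,ys)])
E
```

```text
t 31.80 w 1.90 y -41.68 D -7.64 phi 103.15 tilt [-0.0007 -0.    ] F x 0.1 y -1.8 z -2.1
[(-55, -24.4, 31.1), (-50, -24.5, 31.2), (-45, -24.9, 31.6), (-40, -24.4, 31.1), (-35, -28.0, 30.9), (-30, -24.5, 31.1), (-25, -24.7, 31.1), (-20, -24.6, 31.2), (-15, -24.8, 31.0), (0, -24.7, 29.7), (10, -24.9, 31.7), (20, -24.7, 31.6), (30, -24.8, 31.8), (40, -24.9, 31.4), (45, -25.4, 31.8)]
```

Both ends stand off about 7 mm and level. Now back to the stand.

```bash
python3 - <<'E'
from h import *
p,R=pose(); plan(p,R,[.5167,-.0412,.186],down(108.4),8)
E
```

```text
x -18.1 y -9.9 z -0.7 | a [-0.   -0.   -0.65]
x -18.0 y -10.1 z -0.7 | a [-0.   -0.   -0.65]
x -17.9 y -10.3 z -0.7 | a [-0.   -0.   -0.65]
x -17.8 y -10.5 z -0.7 | a [-0.   -0.   -0.65]
x -17.6 y -10.7 z -0.7 | a [-0.   -0.   -0.65]
x -17.5 y -10.9 z -0.7 | a [-0.   -0.   -0.65]
x -17.4 y -11.1 z -0.7 | a [-0.   -0.   -0.65]
x -17.3 y -11.3 z -0.7 | a [-0.   -0.   -0.65]
```

Call:
{"method": "jog_arm", "body": {
  "rows": [
    {"fingers": 10, "x": -18.1, "y": -9.9, "z": -4, "ax": 0, "ay": 0, "az": -0.65},
    {"fingers": 10, "x": -18, "y": -10.1, "z": -2, "ax": 0, "ay": 0, "az": -0.65},
    {"fingers": 10, "x": -17.9, "y": -10.3, "z": 0, "ax": 0, "ay": 0, "az": -0.65},
    {"fingers": 10, "x": -17.8, "y": -10.5, "z": 0, "ax": 0, "ay": 0, "az": -0.65},
    {"fingers": 10, "x": -17.6, "y": -10.7, "z": 0, "ax": 0, "ay": 0, "az": -0.65},
    {"fingers": 10, "x": -17.5, "y": -10.9, "z": 0, "ax": 0, "ay": 0, "az": -0.65},
    {"fingers": 10, "x": -17.4, "y": -11.1, "z": 0, "ax": 0, "ay": 0, "az": -0.65},
    {"fingers": 10, "x": -17.3, "y": -11.3, "z": 0, "ax": 0, "ay": 0, "az": -0.65}
  ],
  "force": 120
}}

```text
t: 32.65
eef_pos: [0.517, -0.0417, 0.187]
tool_rot: [0.0, 0.585, 0.811, 0.0]
contact_force: [0.5, 0.8, -2.2]
gripper_width: 0.243
grasp_force: 117.9
```

Call:
{"method": "jog_arm", "body": {
  "rows": [
    {"fingers": 10, "x": 0, "y": 0, "z": 0, "ax": 0, "ay": 0, "az": 0},
    {"fingers": 10, "x": 0, "y": 0, "z": 4, "ax": 0, "ay": 0, "az": 0},
    {"fingers": 10, "x": 0, "y": 0, "z": 6, "ax": 0, "ay": 0, "az": 0},
    {"fingers": 10, "x": 0, "y": 0, "z": 6, "ax": 0, "ay": 0, "az": 0},
    {"fingers": 10, "x": 0, "y": 0, "z": 6, "ax": 0, "ay": 0, "az": 0},
    {"fingers": 10, "x": 0, "y": 0, "z": 4, "ax": 0, "ay": 0, "az": 0},
    {"fingers": 10, "x": 0, "y": 0, "z": 2, "ax": 0, "ay": 0, "az": 0},
    {"fingers": 10, "x": 0, "y": 0, "z": 0, "ax": 0, "ay": 0, "az": 0}
  ],
  "force": 120
}}

```text
t: 33.45
eef_pos: [0.5169, -0.0417, 0.1585]
tool_rot: [-0.0, 0.585, 0.811, -0.0]
contact_force: [0.2, 0.6, -1.9]
gripper_width: 0.24
grasp_force: 118.0
```

```bash
python3 - <<'E'
from h import *
p,R=pose(); print(p,R.as_matrix().round(3)); plan(p,R,[.5167,-.0412,.140],down(108.4),1); where()
E
```

```text
[ 0.51691618 -0.04169412  0.15851925] [[-0.314  0.949 -0.001]
 [ 0.949  0.314 -0.   ]
 [ 0.    -0.001 -1.   ]]
x 0.5 y -0.0 z 18.5 | a [-0.04 -0.   -0.07]
t 33.45 w -77.10 y -186.81 D 14.28 phi 108.33 tilt [-0.0006 -0.0001] F x 0.4 y 0.5 z -1.9
```

Call:
{"method": "jog_arm", "body": {
  "rows": [
    {"fingers": 10, "x": 0.5, "y": 0, "z": 6, "ax": 0, "ay": 0, "az": 0},
    {"fingers": 10, "x": 0, "y": 0, "z": 6, "ax": 0, "ay": 0, "az": 0},
    {"fingers": 10, "x": 0, "y": 0, "z": 6, "ax": 0, "ay": 0, "az": 0},
    {"fingers": 10, "x": 0, "y": 0, "z": 3, "ax": 0, "ay": 0, "az": 0},
    {"fingers": 10, "x": 0, "y": 0, "z": 2, "ax": 0, "ay": 0, "az": 0},
    {"fingers": 10, "x": 0, "y": 0, "z": 2, "ax": 0, "ay": 0, "az": 0},
    {"fingers": 10, "x": 0, "y": 0, "z": 2, "ax": 0, "ay": 0, "az": 0},
    {"fingers": 10, "x": 0, "y": 0, "z": 2, "ax": 0, "ay": 0, "az": 0}
  ],
  "force": 120
}}

```text
t: 34.25
eef_pos: [0.517, -0.0413, 0.1298]
tool_rot: [0.0, 0.585, 0.811, 0.0]
contact_force: [0.5, 0.4, -1.9]
gripper_width: 0.246
grasp_force: 118.0
```

Call:
{"method": "jog_arm", "body": {
  "rows": [
    {"fingers": 10, "x": 0, "y": 0, "z": 4, "ax": 0, "ay": 0, "az": 0},
    {"fingers": 10, "x": 0, "y": 0, "z": 4, "ax": 0, "ay": 0, "az": 0},
    {"fingers": 10, "x": 0, "y": 0, "z": 4, "ax": 0, "ay": 0, "az": 0},
    {"fingers": 10, "x": 0, "y": 0, "z": 4, "ax": 0, "ay": 0, "az": 0},
    {"fingers": 10, "x": 0, "y": 0, "z": 4, "ax": 0, "ay": 0, "az": 0},
    {"fingers": 10, "x": 0, "y": 0, "z": 4, "ax": 0, "ay": 0, "az": 0},
    {"fingers": 10, "x": 0, "y": 0, "z": 4, "ax": 0, "ay": 0, "az": 0},
    {"fingers": 10, "x": 0, "y": 0, "z": 4, "ax": 0, "ay": 0, "az": 0}
  ],
  "force": 120
}}

```text
t: 35.05
eef_pos: [0.5169, -0.0413, 0.0975]
tool_rot: [-0.0, 0.585, 0.811, -0.0]
contact_force: [-0.2, -0.4, -1.6]
gripper_width: 0.246
grasp_force: 118.0
```

No contact so far. Lower the last 16 mm.

Call:
{"method": "jog_arm", "body": {
  "rows": [
    {"fingers": 10, "x": 0, "y": 0, "z": 4, "ax": 0, "ay": 0, "az": 0},
    {"fingers": 10, "x": 0, "y": 0, "z": 4, "ax": 0, "ay": 0, "az": 0},
    {"fingers": 10, "x": 0, "y": 0, "z": 3, "ax": 0, "ay": 0, "az": 0},
    {"fingers": 10, "x": 0, "y": 0, "z": 2, "ax": 0, "ay": 0, "az": 0},
    {"fingers": 10, "x": 0, "y": 0, "z": 1, "ax": 0, "ay": 0, "az": 0},
    {"fingers": 10, "x": 0, "y": 0, "z": 1, "ax": 0, "ay": 0, "az": 0},
    {"fingers": 10, "x": 0, "y": 0, "z": 1, "ax": 0, "ay": 0, "az": 0},
    {"fingers": 10, "x": 0, "y": 0, "z": 0, "ax": 0, "ay": 0, "az": 0}
  ],
  "force": 120
}}

```text
t: 35.85
eef_pos: [0.5169, -0.0412, 0.0818]
tool_rot: [-0.0, 0.585, 0.811, -0.0]
contact_force: [0.7, -0.1, -1.9]
gripper_width: 0.242
grasp_force: 118.0
```

Call:
{"method": "jog_arm", "body": {
  "rows": [
    {"fingers": 10, "x": 0, "y": 0, "z": 0.5, "ax": 0, "ay": 0, "az": 0},
    {"fingers": 10, "x": 0, "y": 0, "z": 0.5, "ax": 0, "ay": 0, "az": 0},
    {"fingers": 28, "x": 0, "y": 0, "z": 0, "ax": 0, "ay": 0, "az": 0},
    {"fingers": 40, "x": 0, "y": 0, "z": 0, "ax": 0, "ay": 0, "az": 0},
    {"fingers": 60, "x": 0, "y": 0, "z": 0, "ax": 0, "ay": 0, "az": 0},
    {"fingers": 75, "x": 0, "y": 0, "z": 0, "ax": 0, "ay": 0, "az": 0},
    {"fingers": 75, "x": 0, "y": 0, "z": 0, "ax": 0, "ay": 0, "az": 0},
    {"fingers": 75, "x": 0, "y": 0, "z": 0, "ax": 0, "ay": 0, "az": 0}
  ],
  "force": 20
}}

```text
t: 36.65
eef_pos: [0.517, -0.0413, 0.0809]
tool_rot: [0.0, 0.585, 0.811, 0.0]
contact_force: [0.8, 0.4, -0.7]
gripper_width: 0.878
grasp_force: 0.0
```

Call:
{"method": "jog_arm", "body": {
  "rows": [
    {"fingers": 80, "x": 0, "y": 0, "z": -5, "ax": 0, "ay": 0, "az": 0},
    {"fingers": 80, "x": 0, "y": 0, "z": -15, "ax": 0, "ay": 0, "az": 0},
    {"fingers": 80, "x": 0, "y": 0, "z": -20, "ax": 0, "ay": 0, "az": 0},
    {"fingers": 80, "x": 0, "y": 0, "z": -25, "ax": 0, "ay": 0, "az": 0},
    {"fingers": 80, "x": 0, "y": 0, "z": -25, "ax": 0, "ay": 0, "az": 0},
    {"fingers": 80, "x": 0, "y": 0, "z": -25, "ax": 0, "ay": 0, "az": 0},
    {"fingers": 80, "x": 0, "y": 0, "z": -10, "ax": 0, "ay": 0, "az": 0},
    {"fingers": 80, "x": 0, "y": 0, "z": 0, "ax": 0, "ay": 0, "az": 0}
  ],
  "force": 20
}}

```text
t: 37.45
eef_pos: [0.5178, -0.0412, 0.2072]
tool_rot: [0.001, 0.585, 0.811, 0.001]
contact_force: [0.9, -0.6, -0.4]
gripper_width: 0.938
grasp_force: 0.0
```

```bash
python3 - <<'E'
from h import *
import pickle
print(pose()[0],bot.get_obs()['t'])
a,K=cam('wrist'); h=cv2.cvtColor(a,cv2.COLOR_BGR2HSV)
u,v=map(int,proj(K,[.5167,-.0411,.134])); m=((h[...,2]>195)&(h[...,1]<125)).astype(np.uint8); n,l,st,ce=cv2.connectedComponentsWithStats(m)
i=l[v,u]; print((u,v),st[i],onz(K,*ce[i],.134))
b=cam('scene')[0]; s=pickle.load(open('a.pkl','rb'))['scene'][0]
d=cv2.absdiff(b,s).max(2); print('scene diff px by stand',(d[150:225,300:345]>40).sum(),'desk right',(d[200:300,300:440]>40).sum())
E
```

```text
[ 0.51780435 -0.04122143  0.20718792] 37.45
(252, 200) [241 190  25  24 535] [ 0.51695563 -0.04199305  0.134     ]
scene diff px by stand 16 desk right 275
```

```bash
python3 -c "
from station import bot
print(bot.hand_in())"
```

```text
the job is handed in; nothing more can be done
None
```

I handed the job in at about 37 s. The cover stands off about 7 mm at both ends by camera measurement, no more than about 3 mm of lead at any time, and the wedge is back in its stand and released. The hand-in call returned no verdict.

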